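Unload the coil test stand with its stop latched

TASK

Make the coil test stand safe by pressing its red emergency stop until it stays down, then slide the clear guard fully open and lift every wound coil off its post into the grey tray, side by side on the tray's floor. When all coils are in the tray, slide the guard fully shut and only then twist the stop clockwise so that it springs back up. The stop must stay down whenever the guard is open, and leave the wrench, the hub and the meter where they are.

Things in the scene. Friction and masses are not known exactly. Their poses are not given: they have to be found in the camera images.
- stand: Fixed aluminium base plate, 25 mm thick, from x = -60 to 190 mm, 360 mm along y. Origin on the table under the middle of its four upright steel posts (at x = 0, y = -112.5, -37.5, 37.5, 112.5 mm; 16 mm in diameter, tops 88 mm above the table). Its x axis points away from the robot (within about 0.14 rad).
- guard (a joint): Clear guard on the stand: 0 = shut over the posts, 0.13 m = fully open; slides along the stand's +x (away from the robot), stays where left, friction 1.5 N. Starts within 8 mm of shut. Roof (top 106 mm above the table, 94 mm in x, 326 mm in y), far wall and end walls, no near wall. Open, its near edge is 83 mm beyond the row of posts.
- guard_handle (a point): Centre of the guard's black handle bar, 149 mm above the table: bar 14 x 14 mm thick, 112 mm long along the stand's y, on a 40 mm foot at each end (feet centred 50 mm either side of the middle); 36 mm free beneath the bar. Above the posts when the guard is shut. Pinch it from above with the fingers closing along the stand's x.
- coil1: Wound coil (2 to 4 present, all alike, 0.18 to 0.35 kg): black 56 x 56 mm square flanges, 45 mm long along its z, copper winding nearly flush with them, 26 mm square bore through along z. Origin at its centre. Starts upright on a post, centre 47.5 mm above the table, flats within 0.1 rad of the stand's axes; lifts straight off. Can be gripped across its flats, standing or lying.
- coil2: Wound coil (2 to 4 present, all alike, 0.18 to 0.35 kg): black 56 x 56 mm square flanges, 45 mm long along its z, copper winding nearly flush with them, 26 mm square bore through along z. Origin at its centre. Starts upright on a post, centre 47.5 mm above the table, flats within 0.1 rad of the stand's axes; lifts straight off. Can be gripped across its flats, standing or lying.
- coil3: Wound coil (2 to 4 present, all alike, 0.18 to 0.35 kg): black 56 x 56 mm square flanges, 45 mm long along its z, copper winding nearly flush with them, 26 mm square bore through along z. Origin at its centre. Starts upright on a post, centre 47.5 mm above the table, flats within 0.1 rad of the stand's axes; lifts straight off. Can be gripped across its flats, standing or lying.
- coil4: Wound coil (2 to 4 present, all alike, 0.18 to 0.35 kg): black 56 x 56 mm square flanges, 45 mm long along its z, copper winding nearly flush with them, 26 mm square bore through along z. Origin at its centre. Starts upright on a post, centre 47.5 mm above the table, flats within 0.1 rad of the stand's axes; lifts straight off. Can be gripped across its flats, standing or lying.
- tray: Loose grey open tray, 0.9 kg, outside 290 mm (x) by 135 mm (y) by 30 mm high, walls and floor 5 mm. Origin under its centre. Holds four coils in a row along its x (standing ones at about 64 mm pitch). Lies to the left or the right of the stand.
- stop_box: Fixed grey box of the emergency stop, 100 x 100 x 50 mm high, origin under its centre, on the side of the stand opposite to the tray.
- stop_top (a point): Top centre of the red mushroom head, 99 mm above the table when up, about 90 mm when latched down. Head: round, 48 mm in diameter, 27 mm high with a straight side from 4 to 19 mm above its underside, on a 24 mm stem; underside 22 mm above the box when up, about 13 mm when latched.
- stop (a joint): How far the stop's head is pressed down: 0 = up, 0.012 m = bottomed. The spring rises from 5 to 9 N and the catch adds a few N: about 12 N in all. Beyond 9 mm it catches and stays at about 0.009 m when let go.
- stop_turn (a joint): Turn of the red head, clockwise seen from above, 0 to 0.8 rad; a weak spring turns it back to 0. Turned beyond about 0.6 rad the latch lets go and the head springs up as soon as it is released.
- wrench: Steel wrench lying beyond the stand, not to be moved (3 cm). Origin near its middle.
- hub: Steel shaft hub, 64 mm in diameter, 45 mm high, beyond the stand, not to be moved (3 cm). Origin under its centre.
- meter: Black hand-held meter, 85 x 160 x 35 mm, beyond the stand, not to be moved (3 cm). Origin under its centre.
Mind the look-alikes: they are no part of the job. There is more than one size of the stop_box; the job needs the largest.

How it is judged:
On the way, in this order (a step that is already met when the one before it is completed fails the run):
1. the emergency stop is latched down, with the fingers off it (value of joint stop above 0.007 m and contact force between the fingers and stop_box below 0.5 N), for 0.3 s.
2. the guard is open (value of joint guard above 0.11 m), for 0.2 s.
3. every coil is off its post and on the tray's floor (x of coil1 in the frame of tray between -0.125 and 0.125 m and y of coil1 in the frame of tray between -0.05 and 0.05 m and z of coil1 in the frame of tray between 0.015 and 0.045 m and x of coil2 in the frame of tray between -0.125 and 0.125 m and y of coil2 in the frame of tray between -0.05 and 0.05 m and z of coil2 in the frame of tray between 0.015 and 0.045 m and x of coil3 in the frame of tray between -0.125 and 0.125 m and y of coil3 in the frame of tray between -0.05 and 0.05 m and z of coil3 in the frame of tray between 0.015 and 0.045 m and x of coil4 in the frame of tray between -0.125 and 0.125 m and y of coil4 in the frame of tray between -0.05 and 0.05 m and z of coil4 in the frame of tray between 0.015 and 0.045 m), for 0.2 s.
4. the guard is shut again (value of joint guard below 0.01 m), for 0.2 s.
5. the stop is turned and has sprung up (value of joint stop below 0.003 m), for 0.2 s.
At the end, for the whole second after the job is handed in: Every coil present is within the tray (its centre within 125 mm along and 50 mm across of the tray's middle, 15 to 45 mm above the tray's underside, so not on top of another), at rest, standing or lying; the tray is level; the guard is within 10 mm of shut; the stop's head is up within 3 mm (all of step 3 and linear speed of each of coil1, coil2, coil3, coil4 below 0.03 m/s and angle between tray's own z axis and vertical below 0.1 rad and value of joint guard below 0.01 m and value of joint stop below 0.003 m); the robot touches nothing.
It fails at once if the guard is open by more than 30 mm while the stop is up (value of joint guard above 0.03 m and value of joint stop below 0.004 m).
It fails at once if the wrench is moved by more than 3 cm (distance of wrench from where it was at the start of the episode above 0.03 m).
It fails at once if the hub is moved by more than 3 cm (distance of hub from where it was at the start of the episode above 0.03 m).
It fails at once if the meter is moved by more than 3 cm (distance of meter from where it was at the start of the episode above 0.03 m).
Of coil1, coil2, coil3, coil4 only 2 to 4 are there at a start; the rules pass over those that are not, and their reading is None.
At some moment in a run one of tray may be knocked a few centimetres aside while the robot is not near it.
Once in a run the grip may slacken for a moment while it holds something.
It also fails if it takes over 210 s, if anything falls off the work surface, if the arm or the gripper's body presses on something with over 40 N, if the wrist force passes 120 N, or if a joint passes its speed limit or range.

ROBOT

A 7-joint arm with a two-finger parallel gripper is mounted at the origin on the work surface. World frame = base frame: x ahead of the robot, y to its left, z up, the work surface at z = 0. Lengths are in m, angles in rad, forces in N, time in s.
With the tool pointing down it reaches from about 0.4 to 0.85 m from the base axis. Payload 10.4 kg.
Tool frame: the origin (TCP) lies midway between the tips of the shut fingers; the grasp point (between the pads) lies 19 mm behind it; x points along the fingers, z is the direction in which the jaws open and shut, and the axes are right-handed (so a half turn about x gives the same grasp; the last joint's range is limited). The gripper opens to 87 mm and grips with 3 to 60 N. Pads are 19 mm wide; open, the fingers measure 117 mm over their backs; the gripper's body (75 mm by 190 mm) begins 51 mm behind the grasp point.
Start: joints at [-1.125, 0.332, -0.065, 1.46, 0.022, 1.35, -0.088], TCP at [0.282, 0.558, 0.223] pointing down, gripper open.
Joint ranges: [-2.6, 2.6], [-0.5, 2.12], [-1.47, 1.34], [0.16, 2.42], [-1.27, 4.41], [0.06, 2.06], [-2.6, 2.6]. Speed limits (rad/s): [2.22, 2.22, 2.79, 2.79, 3.14, 3.14, 3.14].

INTERFACE

Orientations are given as a unit quaternion [x, y, z, w].
In Python, from bench import read_state, camera, camera_params, close_job gives the robot as it stands.
- The arm moves only by the tool arm_command, never from a script. Its argument "targets" is a list of rows, each a list of 7 numbers: the closure in counts, from 0 (fully open) to 255 (shut), then the shift along the tool's x, y, z in mm, then the turn, a rotation vector about the tool's x, y, z in rad. A call has 1 to 10 rows; each row is the pose to reach, as a shift and turn from the pose commanded when the call began, along the tool's axes at that moment; what a row does not reach only later rows make up. A row lasts 1/10 s, in which the tool goes at most 50 mm and 8.59 degrees, less where a joint would pass 70% of its speed; a pose out of reach is approached as far as the arm can. A call with a gripper value outside its range is refused whole. The fingers move at their own pace and stop on an object; "newtons" is the grip in N (left out, the last holds). Time passes only in rows, so rows that repeat a pose let the fingers close. It gives the time, the measured TCP pose, the force and the opening at its end, in the units of the state.
- read_state(): the state, without advancing time (a new reading comes with each control period).
- camera(name): name is "scene" or "top" or "wrist"; returns the picture (384x512x3 uint8, red, green, blue); there is no depth.
- camera_params(name): a dict with "intrinsics" (3x3 intrinsics, pixels), "xyz" and "orientation" of the camera in the world; the wrist camera has in their place "mount" (4x4, takes a point from camera to tool coordinates, whose origin is the TCP and whose axes are the tool frame's). Camera axes: x right, y down, z forward; pixel columns grow to the right and rows downward; lengths in m; the calibration is good to about 2 mm. A picture is of the moment at which its call begins: read the wrist's pose just before it. camera_params takes no time and is no camera call.
- close_job(): hands the job in, once; it reports no verdict.
The state is a dict: "time": time; "joint_positions": joint angles; "joint_vel": joint speeds; "joint_torque": joint torques, N m; "ee_pos": TCP position; "eef_rot": TCP orientation; "ft_force": force on the tool from outside, world axes, zero at the start; "torque": the same for the moment, N m; "width": finger opening in m.
Only numpy, scipy, OpenCV 4.12 (cv2) and the standard library are available. Lean on these libraries where they do the work, as an engineer would, in place of code of your own. Each camera call takes 0.05 s, during which the arm holds its last target.

## Working session

There is one attempt and no reset: what is moved stays moved. The work goes in short steps, Python scripts to look and compute and a tool call to move; the robot and the scene stay as the last step left them, time stands still between calls to the robot, and variables do not carry over. Pictures are saved under pics/ and viewed, and the job is handed in when it is done.

Besides the shell and the picture viewer there is one more tool, called as name(argument=value, ...), one argument or row to a line, values as JSON. arm_command: Moves the arm, as the interface text tells. Its arguments: {"type":"object","properties":{"targets":{"type":"array"},"newtons":{"type":"number"}},"required":["targets"]}

```bash
ls; mkdir -p pics; python3 - <<'E'
from bench import *
import cv2, json
s=read_state(); print({k:(v if isinstance(v,(int,float)) else [round(float(a),4) for a in v]) for k,v in s.items()})
for n in ("scene","top","wrist"):
    im=camera(n); cv2.imwrite(f"pics/{n}0.png",im[:,:,::-1]); p=camera_params(n); print(n,p)
E
```

```text
pics
{'time': 0.0, 'joint_positions': [-1.1246, 0.3329, -0.0647, 1.461, 0.0216, 1.3499, -0.0885], 'joint_vel': [0.0004, 0.0011, -0.0003, 0.0003, 0.001, 0.0008, 0.0016], 'joint_torque': [0.0001, -62.3259, 0.0248, -38.9899, -0.0613, 0.0397, 0.0001], 'ee_pos': [0.2822, 0.5572, 0.2217], 'eef_rot': [-0.3705, 0.6029, 0.3699, 0.602], 'ft_force': [-0.0911, 0.3925, -0.484], 'torque': [-0.0073, 0.0273, 0.0139], 'width': 0.08699346206359378}
scene {'intrinsics': array([[388.79687492,   0.        , 257.51490048],
       [  0.        , 388.79687492, 188.34538151],
       [  0.        ,   0.        ,   1.        ]]), 'xyz': array([1.20764109, 0.6578358 , 0.7320054 ]), 'orientation': array([ 0.32434673,  0.81790832, -0.44320242, -0.17145494])}
top {'intrinsics': array([[375.75078193,   0.        , 256.205629  ],
       [  0.        , 375.75078193, 190.52986987],
       [  0.        ,   0.        ,   1.        ]]), 'xyz': array([ 3.98501330e-01, -1.03177013e-03,  1.15835062e+00]), 'orientation': array([ 0.71068073, -0.69889411,  0.06049807, -0.05310278])}
wrist {'intrinsics': array([[321.45735671,   0.        , 259.97335182],
       [  0.        , 321.45735671, 192.30731327],
       [  0.        ,   0.        ,   1.        ]]), 'mount': array([[ 1.76012324e-03, -2.64644953e-01,  9.64344311e-01,
        -1.62508953e-01],
       [-4.79303092e-04, -9.64345918e-01, -2.64644519e-01,
         7.21004356e-02],
       [ 9.99998336e-01,  3.59375717e-06, -1.82421280e-03,
        -3.86562729e-04],
       [ 0.00000000e+00,  0.00000000e+00,  0.00000000e+00,
         1.00000000e+00]])}
```

View pics/top0.png

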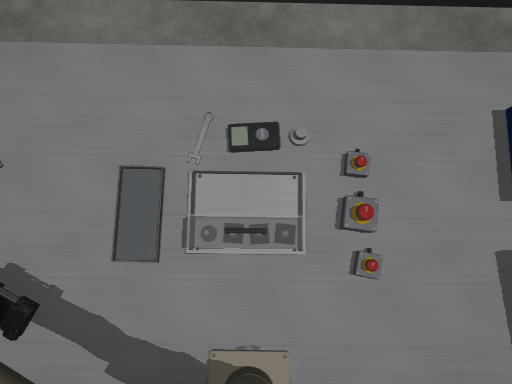

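View pics/scene0.png

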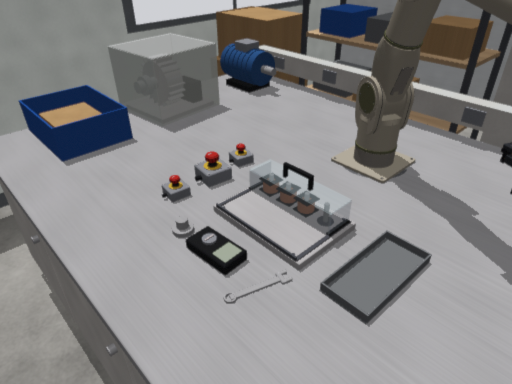

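View pics/wrist0.png

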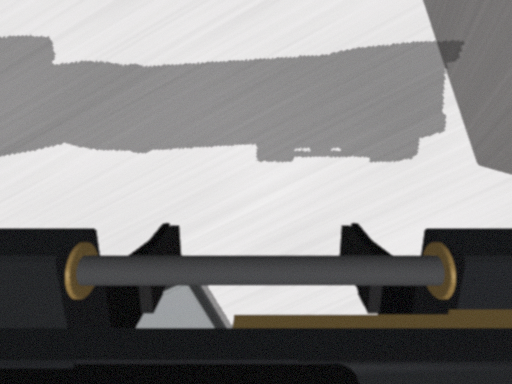

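```bash
cat > h.py <<'E'
import numpy as np, cv2, itertools
from bench import *
from scipy.spatial.transform import Rotation as R
def pose(n,s=None):
    p=camera_params(n)
    if n=="wrist":
        s=s or read_state(); T=np.eye(4); T[:3,:3]=R.from_quat(s["eef_rot"]).as_matrix(); T[:3,3]=s["ee_pos"]
        T=T@p["mount"]; return p["intrinsics"],T[:3,:3],T[:3,3]
    return p["intrinsics"],R.from_quat(p["orientation"]).as_matrix(),np.array(p["xyz"])
def onz(n,uv,z,s=None,cp=None):
    K,M,c=cp or pose(n,s); uv=np.atleast_2d(np.float64(uv))
    d=(np.linalg.inv(K)@np.c_[uv,np.ones(len(uv))].T).T@M.T
    return c+d*((z-c[2])/d[:,2])[:,None]
def proj(n,X,s=None,cp=None):
    K,M,c=cp or pose(n,s); q=(np.atleast_2d(X)-c)@M; q=q@K.T; return q[:,:2]/q[:,2:]
def crop(im,x0,y0,x1,y1,k,f):
    cv2.imwrite(f"pics/{f}.png",cv2.resize(im[y0:y1,x0:x1,::-1],None,fx=k,fy=k,interpolation=cv2.INTER_CUBIC))
def red(im):
    h=cv2.cvtColor(im,cv2.COLOR_RGB2HSV); return (((h[...,0]<8)|(h[...,0]>172))&(h[...,1]>150)&(h[...,2]>60)).astype(np.uint8)
def st():
    s=read_state(); t=R.from_quat(s["eef_rot"]).as_matrix()
    print("t",s["time"],"pos",np.round(np.array(s["ee_pos"])*1e3,1),"F",np.round(s["ft_force"],1),"w",round(s["width"]*1e3,1),"x",np.round(t[:,0],3),"zyaw",round(np.arctan2(t[1,2],t[0,2]),3),"j",np.round(s["joint_positions"],2)); return s
def togo(target,yaw,dz=None):
    """tool shift (mm) and turn (rotvec) to tool-down pose with jaw axis z at world yaw (mod pi)"""
    s=read_state(); M=R.from_quat(s["eef_rot"]).as_matrix()
    best=None
    for y in (yaw,yaw+np.pi):
        z=np.array([np.cos(y),np.sin(y),0]); x=np.array([0,0,-1.]); N=np.c_[x,np.cross(z,x),z]
        rv=R.from_matrix(M.T@N).as_rotvec()
        if best is None or np.linalg.norm(rv)<np.linalg.norm(best): best=rv
    sh=M.T@(np.array(target)-np.array(s["ee_pos"]))*1e3
    print("shift",np.round(sh,1),"turn",np.round(best,3)); 
E
python3 - <<'E'
from h import *
im=cv2.imread("pics/top0.png")[:,:,::-1]
crop(im,180,160,312,260,6,"crop_stand")
crop(im,335,140,390,285,4,"crop_stops")
n,l,sts,c=cv2.connectedComponentsWithStats(red(im))
for i in range(1,n):
    if sts[i,4]>15: print(sts[i],c[i],onz("top",c[i],0.095))
im2=cv2.imread("pics/scene0.png")[:,:,::-1]
n,l,sts,c=cv2.connectedComponentsWithStats(red(im2))
for i in range(1,n):
    if sts[i,4]>15: print("scene",sts[i],c[i],onz("scene",c[i],0.09))
E
```

```text
[356 156  10  10  82] [360.53658537 160.69512195] [[ 0.6645513  -0.31345099  0.095     ]]
[357 204  16  16 186] [364.77419355 211.58064516] [[ 0.51578539 -0.32128244  0.095     ]]
[367 260  11  11  93] [371.75268817 265.11827957] [[ 0.36618897 -0.33621223  0.095     ]]
scene [237 144   8   7  41] [240.36585366 146.87804878] [[ 0.40156492 -0.30226043  0.09      ]]
scene [206 152  12  11  93] [211.6344086  156.72043011] [[ 0.52141751 -0.31500122  0.09      ]]
scene [170 175   9   8  52] [174.19230769 178.69230769] [[ 0.69417254 -0.28171977  0.09      ]]
```

View pics/crop_stand.png

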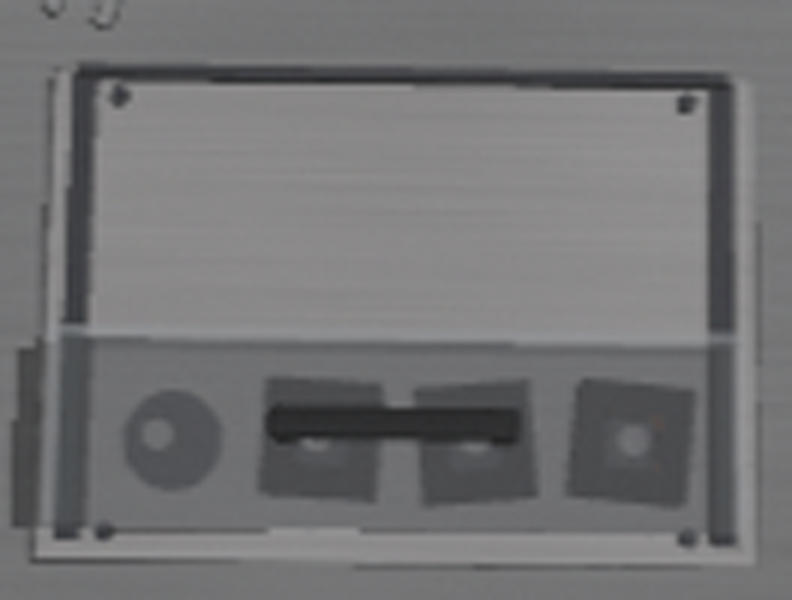

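View pics/crop_stops.png

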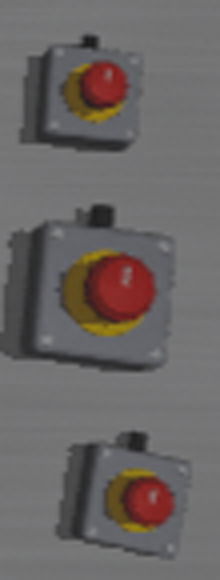

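```bash
python3 - <<'E'
from h import *
px=np.array([[32,562],[752,565],[748,78],[52,70]])/6+[180,160]
P=onz("top",px,0.025); print(P)
print("yaw edges", np.arctan2(*(P[0]-P[1])[[0,1]]*np.array([-1,1])), np.arctan2(*(P[3]-P[0])[[1,0]]),np.arctan2(*(P[2]-P[1])[[1,0]]), np.linalg.norm(P[0]-P[1]),np.linalg.norm(P[3]-P[0]))
hx=onz("top",np.array([[268,424],[520,426]])/6+[180,160],0.15);print("handle ends",hx)
px=np.array([[155,434],[316,442],[477,444],[634,441]])/6+[180,160]; print("post tops",onz("top",px,0.088))
togo([0.516,-0.321,0.25],0)
st()
for q in [(140,166),(165,166),(160,262),(113,260),(139,213)]: print(onz("top",q,0.03))
E
```

```text
[[ 0.38891416  0.19589287  0.025     ]
 [ 0.39304899 -0.16081615  0.025     ]
 [ 0.63986883 -0.16003606  0.025     ]
 [ 0.63753546  0.19707839  0.025     ]]
yaw edges 0.011591068179710961 0.004768325978487205 0.0031605461204857552 0.35673298646878004 0.24862412014329827
handle ends [[ 0.45214084  0.0721725   0.15      ]
 [ 0.45309502 -0.04000196  0.15      ]]
post tops [[ 0.44986881  0.12978623  0.088     ]
 [ 0.44735541  0.05380115  0.088     ]
 [ 0.44765645 -0.02218457  0.088     ]
 [ 0.45027706 -0.09637664  0.088     ]]
shift [ -27.3 -605.4 -678. ] turn [ 1.102e+00 -1.000e-03  1.000e-03]
t 0.15 pos [282.3 557.3 221.9] F [ 0.1 -1.1  0.1] w 87.0 x [-0.    -0.001 -1.   ] zyaw 1.102 j [-1.12  0.33 -0.06  1.46  0.02  1.35 -0.09]
[[0.65147857 0.34574733 0.03      ]]
[[0.65288977 0.26939089 0.03      ]]
[[0.36361921 0.26829377 0.03      ]]
[[0.36726505 0.4064255  0.03      ]]
[[0.50710311 0.33933518 0.03      ]]
```

arm_command(
  targets=[
    [255,-50,-38,-27,0.08,0,0],
    [255,-50,-76,-53,0.16,0,0],
    [255,-50,-114,-80,0.24,0,0],
    [255,-50,-152,-106,0.32,0,0],
    [255,-50,-190,-133,0.4,0,0],
    [255,-50,-228,-159,0.48,0,0],
    [255,-50,-266,-186,0.56,0,0],
    [255,-50,-304,-212,0.64,0,0],
    [255,-50,-342,-239,0.72,0,0],
    [255,-50,-378,-265,0.8,0,0],
  ],
  newtons=20,
)

```text
time: 1.15
ee_pos: [0.5004, 0.1483, 0.2725]
eef_rot: [-0.105, 0.699, 0.105, 0.699]
ft_force: [0.0, 0.6, -0.1]
width: 0.0148
```

```bash
python3 - <<'E'
from h import *
s=st(); togo([0.516,-0.321,0.22],0)
im=camera("scene"); cv2.imwrite("pics/s1.png",im[...,::-1])
E
```

```text
t 1.15 pos [500.4 148.3 272.5] F [ 0.   0.6 -0.1] w 14.8 x [ 0.  0. -1.] zyaw 0.298 j [-0.68  0.07  0.32  1.67 -0.02  1.4  -0.06]
shift [  52.5 -453.2 -123. ] turn [ 0.298  0.    -0.   ]
```

arm_command(
  targets=[
    [255,0,-45,-12,0.03,0,0],
    [255,10,-91,-25,0.06,0,0],
    [255,20,-136,-37,0.09,0,0],
    [255,30,-181,-49,0.12,0,0],
    [255,40,-227,-62,0.15,0,0],
    [255,45,-272,-74,0.18,0,0],
    [255,50,-317,-86,0.21,0,0],
    [255,52,-363,-98,0.24,0,0],
    [255,52,-408,-111,0.27,0,0],
    [255,52,-453,-123,0.298,0,0],
  ],
)

```text
time: 2.2
ee_pos: [0.5171, -0.3201, 0.2203]
eef_rot: [-0.001, 0.707, 0.001, 0.707]
ft_force: [1.1, 0.8, 0.9]
width: 0.0005
```

```bash
python3 - <<'E'
from h import *
s=st(); cp=pose("wrist")
im=camera("wrist"); cv2.imwrite("pics/w2.png",im[...,::-1])
n,l,sts,c=cv2.connectedComponentsWithStats(red(im))
for i in range(1,n):
    if sts[i,4]>50: print(sts[i],c[i],onz("wrist",c[i],0.092,cp=cp))
print(proj("wrist",[[0.516,-0.321,0.099]],cp=cp), proj("wrist",[s["ee_pos"]],cp=cp))
im=camera("top"); 
n,l,sts,c=cv2.connectedComponentsWithStats(red(im))
for i in range(1,n):
    if sts[i,4]>15: print(sts[i],c[i],onz("top",c[i],0.092))
E
```

```text
t 2.2 pos [ 517.1 -320.1  220.3] F [1.1 0.8 0.9] w 0.5 x [-0.  0. -1.] zyaw 0.004 j [-0.08  0.34  0.71  1.54 -0.23  1.34  0.66]
[ 235  162   50   51 1812] [259.28476821 186.88686534] [[ 0.51616491 -0.32322451  0.092     ]]
[393 165  37  34 857] [410.54259043 181.05367561] [[ 0.65669775 -0.31712982  0.092     ]]
[ 98 187  36  32 819] [115.30891331 201.62026862] [[ 0.37993035 -0.33810642  0.092     ]]
[[259.08798959 186.43928776]] [[260.26174653 239.89475789]]
[356 156  10  10  81] [360.51851852 160.7037037 ] [[ 0.66527516 -0.3142787   0.092     ]]
[357 204  16  16 194] [364.64948454 211.70103093] [[ 0.51576444 -0.32181764  0.092     ]]
```

View pics/w2.png

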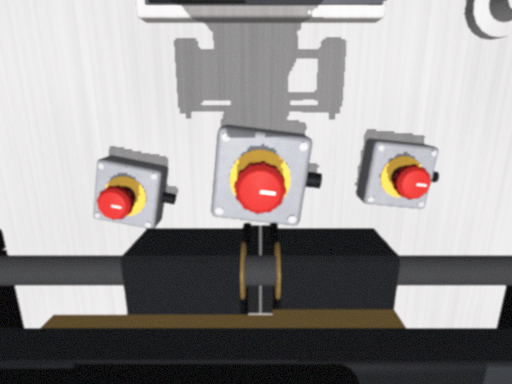

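arm_command(
  targets=[
    [255,40,-1,-1,0,0,0],
    [255,80,-2,-1,0,0,0],
    [255,110,-2,-1,0,0,0],
    [255,118,-2,-1,0,0,0],
    [255,121,-2,-1,0,0,0],
    [255,124,-2,-1,0,0,0],
    [255,127,-2,-1,0,0,0],
    [255,129,-2,-1,0,0,0],
    [255,131,-2,-1,0,0,0],
  ],
)

```text
time: 3.2
ee_pos: [0.5173, -0.3212, 0.092]
eef_rot: [-0.002, 0.706, 0.001, 0.708]
ft_force: [-3.9, 2.5, 7.6]
width: 0.0004
```

arm_command(
  targets=[
    [255,2,0,0,0,0,0],
    [255,4,0,0,0,0,0],
    [255,5,0,0,0,0,0],
    [255,5,0,0,0,0,0],
  ],
)

```text
time: 3.6
ee_pos: [0.5174, -0.3212, 0.0874]
eef_rot: [-0.002, 0.706, 0.001, 0.708]
ft_force: [-5.5, 2.8, 11.9]
width: 0.0007
```

arm_command(
  targets=[
    [255,2,0,0,0,0,0],
    [255,2,0,0,0,0,0],
    [255,-5,0,0,0,0,0],
    [255,-25,0,0,0,0,0],
    [255,-65,0,0,0,0,0],
    [255,-115,0,0,0,0,0],
    [255,-135,0,0,0,0,0],
    [255,-135,0,0,0,0,0],
  ],
)

```text
time: 4.4
ee_pos: [0.5181, -0.3223, 0.2249]
eef_rot: [-0.003, 0.704, 0.0, 0.71]
ft_force: [0.7, -0.0, -0.6]
width: 0.0003
```

```bash
python3 - <<'E'
from h import *
s=st(); cp=pose("wrist")
im=camera("wrist"); crop(im,180,100,340,260,4,"w3")
n,l,sts,c=cv2.connectedComponentsWithStats(red(im))
for i in range(1,n):
    if sts[i,4]>50: print(sts[i],c[i],onz("wrist",c[i],0.083,cp=cp))
print(proj("wrist",[[0.516,-0.322,0.090],[0.516,-0.322,0.099]],cp=cp))
im=camera("top"); 
n,l,sts,c=cv2.connectedComponentsWithStats(red(im))
for i in range(1,n):
    if sts[i,4]>15: print(sts[i],c[i],onz("top",c[i],0.083))
togo([0.4525,0.016,0.23],0.006)
E
```

```text
t 4.4 pos [ 518.1 -322.3  224.9] F [ 0.7 -0.  -0.6] w 0.3 x [ 0.008 -0.003 -1.   ] zyaw 0.004 j [-0.08  0.34  0.72  1.54 -0.23  1.34  0.66]
[ 234  157   48   49 1657] [256.92999396 180.90766445] [[ 0.51609268 -0.32341576  0.083     ]]
[389 162  36  32 832] [406.00961538 177.14783654] [[ 0.66117716 -0.31942253  0.083     ]]
[ 97 183  36  32 812] [114.10591133 198.13423645] [[ 0.37554363 -0.34107167  0.083     ]]
[[256.82147669 181.19058975]
 [256.80203864 183.48975725]]
[356 156  10  10  83] [360.48192771 160.72289157] [[ 0.66746663 -0.31681264  0.083     ]]
[356 204  17  16 198] [363.61616162 211.84848485] [[ 0.51627629 -0.32152326  0.083     ]]
shift [ -9.8 337.1 -62.8] turn [-0.002  0.002  0.001]
```

View pics/w3.png

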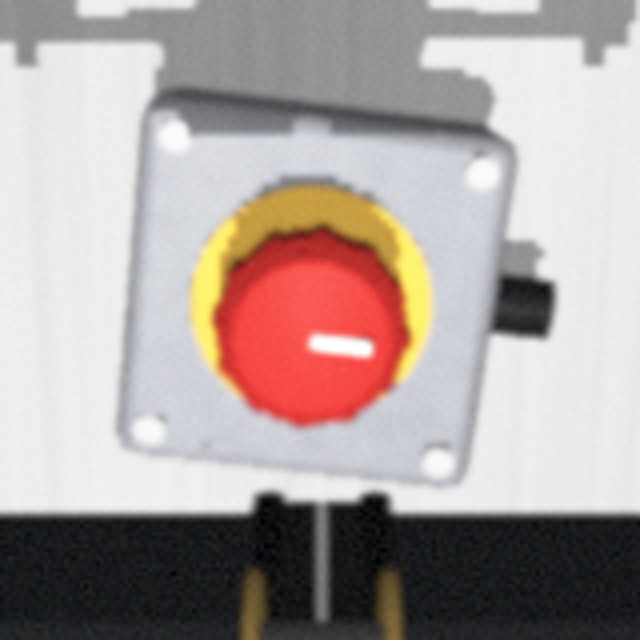

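arm_command(
  targets=[
    [0,-5,45,-8,0,0,0],
    [0,-5,90,-16,0,0,0],
    [0,-5,135,-25,0,0,0],
    [0,-5,180,-34,0,0,0],
    [0,-5,225,-42,0,0,0],
    [0,-5,270,-50,0,0,0],
    [0,-5,315,-58,0,0,0],
    [0,-5,337,-63,0,0,0],
    [0,-5,337,-63,0,0,0],
  ],
)

```text
time: 5.4
ee_pos: [0.4508, 0.0196, 0.2238]
eef_rot: [-0.003, 0.707, 0.004, 0.707]
ft_force: [-0.4, 1.2, 0.3]
width: 0.0642
```

```bash
python3 - <<'E'
from h import *
s=st(); cp=pose("wrist")
im=camera("wrist"); cv2.imwrite("pics/w4.png",im[...,::-1])
print(proj("wrist",[[0.4525,0.072,0.156],[0.4525,-0.04,0.156]],cp=cp))
E
```

```text
t 5.4 pos [450.8  19.6 223.8] F [-0.4  1.2  0.3] w 64.2 x [-0.001  0.    -1.   ] zyaw 0.01 j [-0.59 -0.08  0.43  1.91  0.03  1.31 -0.16]
[[263.49299145 132.17428811]
 [261.76354712 274.22446704]]
```

View pics/w4.png

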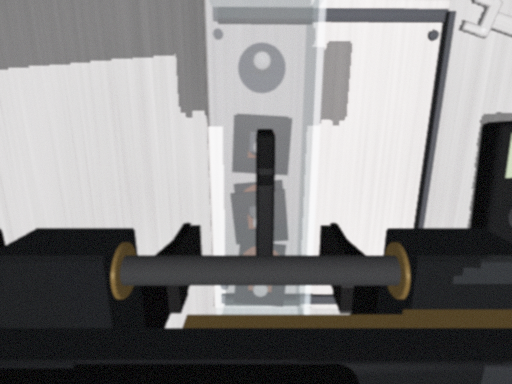

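arm_command(
  targets=[
    [0,30,-1,2,0,0,0],
    [0,60,-2,2,0,0,0],
    [0,80,-2,2,0,0,0],
    [0,91,-2,2,0,0,0],
    [0,91,-2,2,0,0,0],
    [255,91,-2,2,0,0,0],
    [255,91,-2,2,0,0,0],
    [255,91,-2,2,0,0,0],
    [255,91,-2,2,0,0,0],
    [255,91,-2,2,0,0,0],
  ],
  newtons=20,
)

```text
time: 6.45
ee_pos: [0.454, 0.0141, 0.1338]
eef_rot: [-0.001, 0.707, 0.002, 0.707]
ft_force: [-0.4, -0.4, 0.0]
width: 0.0549
```

arm_command(
  targets=[
    [255,0,0,0,0,0,0],
    [255,0,0,0,0,0,0],
    [255,0,0,0,0,0,0],
  ],
)

```text
time: 6.75
ee_pos: [0.4538, 0.0141, 0.1335]
eef_rot: [-0.001, 0.707, 0.001, 0.707]
ft_force: [-0.4, -0.2, 1.2]
width: 0.031
```

```bash
python3 - <<'E'
from h import *
s=st()
E
```

```text
t 6.75 pos [453.8  14.1 133.5] F [-0.4 -0.2  1.2] w 31.0 x [ 0.  0. -1.] zyaw 0.004 j [-0.58  0.01  0.46  2.03 -0.01  1.1  -0.12]
```

arm_command(
  targets=[
    [255,0,0,0,0,0,0],
    [255,0,0,0,0,0,0],
    [255,0,0,0,0,0,0],
    [255,0,0,0,0,0,0],
    [255,0,0,4,0,0,0],
    [255,0,0,10,0,0,0],
  ],
)

```text
time: 7.35
ee_pos: [0.4639, 0.0141, 0.1335]
eef_rot: [-0.001, 0.707, 0.002, 0.707]
ft_force: [-1.5, -0.2, 0.7]
width: 0.0138
```

arm_command(
  targets=[
    [255,0,0,12,0,0,0],
    [255,0,0,25,0,0,0],
    [255,0,0,38,0,0,0],
    [255,0,0,51,0,0,0],
    [255,0,0,64,0,0,0],
    [255,0,0,77,0,0,0],
    [255,0,0,90,0,0,0],
    [255,0,0,100,0,0,0],
    [255,0,0,110,0,0,0],
    [255,0,0,114,0,0,0],
  ],
)

```text
time: 8.35
ee_pos: [0.5788, 0.0145, 0.1336]
eef_rot: [-0.001, 0.707, 0.001, 0.707]
ft_force: [-1.6, 0.1, 4.2]
width: 0.0135
```

```bash
python3 - <<'E'
from h import *
s=st()
im=camera("top"); crop(im,80,100,400,280,2.4,"t5")
E
```

```text
t 8.35 pos [578.8  14.5 133.6] F [-1.6  0.1  4.2] w 13.5 x [ 0. -0. -1.] zyaw 0.004 j [-0.5   0.31  0.48  1.72 -0.16  1.14  0.03]
```

View pics/t5.png

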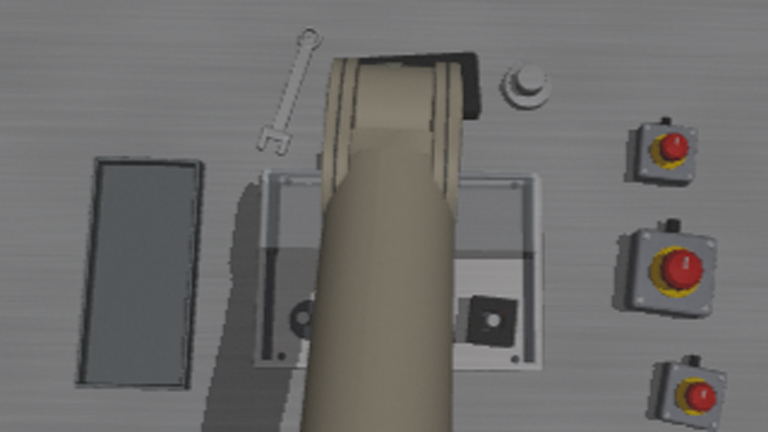

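arm_command(
  targets=[
    [0,0,0,0,0,0,0],
    [0,0,0,0,0,0,0],
    [0,0,0,0,0,0,0],
    [0,0,0,0,0,0,0],
    [0,-30,0,0,0,0,0],
    [0,-70,0,0,0,0,0],
    [0,-110,0,0,0,0,0],
    [0,-110,-40,-40,0,0,0],
    [0,-110,-75,-80,0,0,0],
    [0,-110,-110,-130,0,0,0],
  ],
)

```text
time: 9.4
ee_pos: [0.4637, -0.0853, 0.2435]
eef_rot: [-0.001, 0.707, 0.001, 0.707]
ft_force: [-0.2, -0.2, 1.0]
width: 0.0835
```

```bash
python3 - <<'E'
from h import *
s=st(); cp=pose("wrist")
im=camera("wrist"); cv2.imwrite("pics/w6.png",im[...,::-1])
K,M,c=cp; np.savez("w6.npz",K=K,M=M,c=c)
print(proj("wrist",[[0.449,0.0165+d,z] for d in (-.1125,-.0375,.0375,.1125) for z in (.07,.088)],cp=cp).round(1))
E
```

```text
t 9.4 pos [463.7 -85.3 243.5] F [-0.2 -0.2  1. ] w 83.5 x [ 0. -0. -1.] zyaw 0.004 j [-0.48 -0.05  0.55  1.84  0.03  1.34  0.07]
[[246.5 183.1]
 [245.8 187.3]
 [245.9 111.2]
 [245.1 111.7]
 [245.3  30. ]
 [244.4  25.5]
 [244.5 -62.7]
 [243.5 -73.4]]
```

View pics/w6.png

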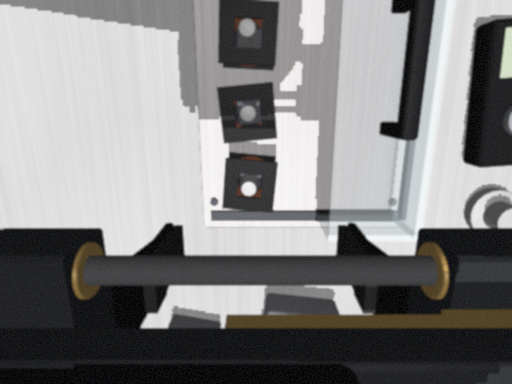

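```bash
cat >> h.py <<'E'
def coils(im,cp,z=0.07,thr=62,roi=None,amin=900,amax=6000):
    g=cv2.cvtColor(im,cv2.COLOR_RGB2GRAY); m=(g<thr).astype(np.uint8)
    if roi: 
        mm=np.zeros_like(m); mm[roi[1]:roi[3],roi[0]:roi[2]]=1; m*=mm
    m=cv2.morphologyEx(m,cv2.MORPH_OPEN,np.ones((3,3),np.uint8))
    cs,_=cv2.findContours(m,cv2.RETR_EXTERNAL,cv2.CHAIN_APPROX_NONE); out=[]
    for c in cs:
        if not amin<cv2.contourArea(c)<amax: continue
        P=onz("wrist",c[:,0,:],z,cp=cp)[:,:2]
        (cx,cy),(w,h),a=cv2.minAreaRect((P*1e3).astype(np.float32))
        a=(a+45)%90-45
        print("blob c=(%.1f,%.1f) size %.1f x %.1f yaw %.3f rad"%(cx,cy,w,h,np.radians(a)), "px",c[:,0].mean(0).round()); out.append((cx,cy,np.radians(a)))
    return out
E
python3 - <<'E'
from h import *
im=cv2.imread("pics/w6.png")[:,:,::-1]; d=np.load("w6.npz"); cp=(d["K"],d["M"],d["c"])
coils(im,cp,roi=(200,0,300,218))
print(onz("wrist",[(248.5,188),(247.5,113),(246.5,28)],0.088,cp=cp))
g=cv2.cvtColor(im,cv2.COLOR_RGB2GRAY); print(g[195,215:290:3])
E
```

```text
blob c=(451.9,-95.8) size 61.5 x 51.4 yaw -0.090 rad px [250. 181.]
blob c=(450.3,-22.1) size 53.4 x 52.5 yaw 0.108 rad px [248. 113.]
blob c=(451.1,50.2) size 58.7 x 53.3 yaw -0.045 rad px [247.  33.]
[[ 0.4517463  -0.09672033  0.088     ]
 [ 0.45125812 -0.02223978  0.088     ]
 [ 0.45089143  0.05199818  0.088     ]]
[243 243 237  79  55  51  54  61  59  62 153 199 167  76  68  62  57  55
  55  64 233 245 242 246 245]
```

```bash
python3 - <<'E'
from h import *
st(); togo([0.4515,-0.096,0.11],-0.08)
E
```

```text
t 9.45 pos [458.1 -91.  243.4] F [-1.2 -7.8 -0.3] w 84.7 x [-0.002  0.001 -1.   ] zyaw -0.004 j [-0.47 -0.06  0.55  1.85  0.03  1.35  0.07]
shift [133.5  -5.1  -6.3] turn [ 0.076 -0.002 -0.001]
```

arm_command(
  targets=[
    [0,0,0,0,0.04,0,0],
    [0,0,0,0,0.076,0,0],
    [0,0,0,0,0.076,0,0],
  ],
)

```text
time: 9.75
ee_pos: [0.4648, -0.0837, 0.2437]
eef_rot: [0.026, 0.706, -0.025, 0.707]
ft_force: [0.5, -0.1, -0.2]
width: 0.0869
```

```bash
python3 - <<'E'
from h import *
s=st(); togo([0.4515,-0.096,0.042],-0.08); cp=pose("wrist"); im=camera("wrist"); cv2.imwrite("pics/w7.png",im[...,::-1]); coils(im,cp,roi=(200,0,300,218))
E
```

```text
t 9.75 pos [464.8 -83.7 243.7] F [ 0.5 -0.1 -0.2] w 86.9 x [ 0.001  0.001 -1.   ] zyaw -0.073 j [-0.47 -0.05  0.54  1.84  0.03  1.34 -0.01]
shift [201.7 -13.4 -12.5] turn [ 0.007  0.    -0.001]
blob c=(452.0,-95.7) size 61.1 x 51.4 yaw -0.073 rad px [250. 182.]
blob c=(450.4,-22.1) size 53.5 x 52.9 yaw 0.105 rad px [243. 115.]
blob c=(451.0,49.9) size 58.1 x 53.5 yaw -0.050 rad px [236.  37.]
```

arm_command(
  targets=[
    [0,40,-14,-13,0.007,0,0],
    [0,85,-14,-13,0.007,0,0],
    [0,125,-14,-13,0.007,0,0],
    [0,150,-14,-13,0.007,0,0],
    [0,170,-14,-13,0.007,0,0],
    [0,185,-14,-13,0.007,0,0],
    [0,195,-14,-13,0.007,0,0],
    [0,201,-14,-13,0.007,0,0],
    [0,201,-14,-13,0.007,0,0],
  ],
  newtons=35,
)

```text
time: 10.7
ee_pos: [0.4508, -0.0968, 0.0422]
eef_rot: [0.028, 0.707, -0.028, 0.706]
ft_force: [0.5, -1.3, 0.4]
width: 0.0872
```

arm_command(
  targets=[
    [255,0,0,0,0,0,0],
    [255,0,0,0,0,0,0],
    [255,0,0,0,0,0,0],
    [255,0,0,0,0,0,0],
    [255,0,0,0,0,0,0],
    [255,0,0,0,0,0,0],
    [255,0,0,0,0,0,0],
  ],
  newtons=35,
)

```text
time: 11.4
ee_pos: [0.4513, -0.0967, 0.0428]
eef_rot: [0.028, 0.706, -0.028, 0.707]
ft_force: [-0.7, 0.8, 2.7]
width: 0.0561
```

arm_command(
  targets=[
    [255,-8,0,0,0,0,0],
    [255,-20,0,0,0,0,0],
    [255,-35,0,0,0,0,0],
    [255,-50,0,0,0,0,0],
    [255,-65,0,0,0,0,0],
    [255,-80,0,0,0,0,0],
    [255,-95,0,0,0,0,0],
    [255,-110,0,0,0,0,0],
    [255,-120,0,0,0,0,0],
    [255,-120,0,0,0,0,0],
  ],
)

```text
time: 12.4
ee_pos: [0.4517, -0.0969, 0.1641]
eef_rot: [0.028, 0.706, -0.028, 0.707]
ft_force: [0.5, 0.7, -1.3]
width: 0.0558
```

```bash
python3 - <<'E'
from h import *
s=st(); cp=pose("wrist"); im=camera("wrist"); cv2.imwrite("pics/w8.png",im[...,::-1]); im=camera("top"); cv2.imwrite("pics/t8.png",im[...,::-1])
E
```

```text
t 12.4 pos [451.7 -96.9 164.1] F [ 0.5  0.7 -1.3] w 55.8 x [ 0.003  0.    -1.   ] zyaw -0.079 j [-0.46 -0.01  0.58  1.98  0.01  1.17  0.04]
```

View pics/w8.png

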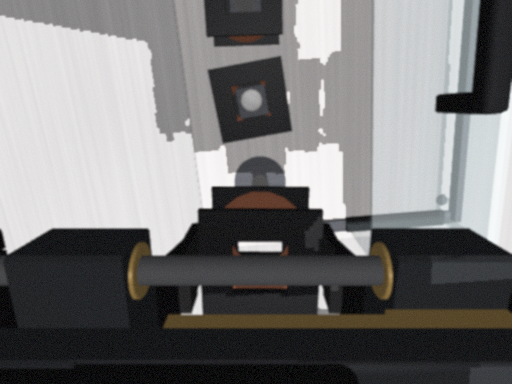

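View pics/t8.png

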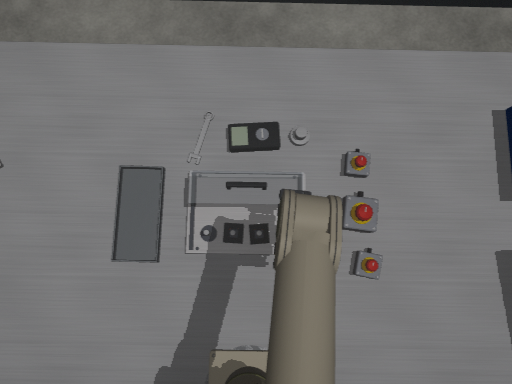

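```bash
cat >> h.py <<'E'
def tray(im,roi=(95,145,186,290),save=None):
    g=cv2.cvtColor(im,cv2.COLOR_RGB2GRAY); x0,y0,x1,y1=roi
    m=np.zeros_like(g); m[y0:y1,x0:x1]=(g[y0:y1,x0:x1]<92)
    m=cv2.morphologyEx(m,cv2.MORPH_OPEN,np.ones((2,2),np.uint8))
    cs,_=cv2.findContours(m,cv2.RETR_EXTERNAL,cv2.CHAIN_APPROX_NONE); c=max(cs,key=cv2.contourArea)
    P=onz("top",c[:,0,:],0.03)[:,:2]*1e3
    (cx,cy),(w,h),a=cv2.minAreaRect(P.astype(np.float32))
    if w<h: a+=90; w,h=h,w
    a=(a+90)%180-90
    print("tray c=(%.1f,%.1f) %.1f x %.1f yaw %.3f"%(cx,cy,w,h,np.radians(a)),cv2.boundingRect(c)); return cx,cy,np.radians(a)
E
python3 - <<'E'
from h import *
im=cv2.imread("pics/t8.png")[:,:,::-1]; tray(im); tray(cv2.imread("pics/top0.png")[:,:,::-1])
crop(im,95,145,190,290,4,"crop_tray")
E
```

```text
tray c=(505.8,337.2) 290.2 x 141.0 yaw -0.009 (113, 166, 53, 98)
tray c=(505.4,337.5) 290.9 x 141.6 yaw -0.010 (112, 166, 55, 98)
```

View pics/crop_tray.png

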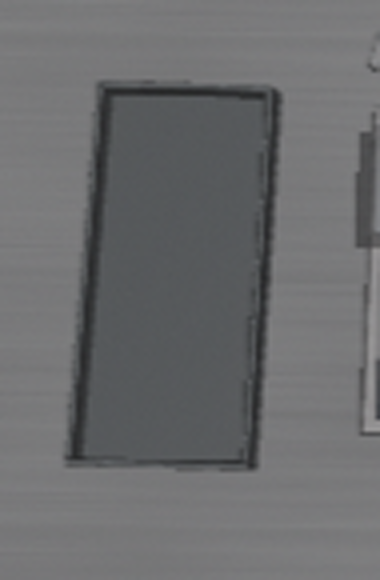

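```bash
python3 - <<'E'
from h import *
P=onz("top",np.array([[98,83],[274,89],[250,466],[67,464]])/4+[95,145],0.03)[:,:2]*1e3
print(P.round(1),P.mean(0)); e=P[0]-P[3]; f=P[1]-P[2]; print(np.arctan2(e[1],e[0]),np.arctan2(f[1],f[0]))
togo([0.46,0.1,0.19],0.5); togo([0.51,0.26,0.2],np.pi/2)
E
```

```text
[[651.1 408.3]
 [648.9 273.8]
 [365.  275.7]
 [364.3 409.9]] [507.31589446 341.91485376]
-0.005355404648368235 -0.0068734070623395335
shift [-27.6 196.9  -6.4] turn [-0.579  0.    -0.   ]
shift [-37.5 360.3  30.8] turn [ 1.492 -0.    -0.   ]
```

arm_command(
  targets=[
    [255,-15,20,0,-0.1,0,0],
    [255,-30,50,4,-0.22,0,0],
    [255,-40,85,10,-0.35,0,0],
    [255,-46,125,18,-0.5,0,0],
    [255,-46,165,26,-0.65,0,0],
    [255,-46,205,36,-0.8,0,0],
    [255,-46,245,46,-0.94,0,0],
    [255,-46,285,55,-1.08,0,0],
    [255,-46,320,63,-1.22,0,0],
    [255,-46,352,70,-1.36,0,0],
  ],
)

```text
time: 13.5
ee_pos: [0.5483, 0.2504, 0.207]
eef_rot: [-0.424, 0.566, 0.425, 0.565]
ft_force: [0.6, -0.1, -2.6]
width: 0.0555
```

arm_command(
  targets=[
    [255,0,0,0,-0.14,0,0],
    [255,0,0,0,-0.28,0,0],
    [255,0,0,0,-0.28,0,0],
  ],
)

```text
time: 13.8
ee_pos: [0.5482, 0.2484, 0.2071]
eef_rot: [-0.498, 0.503, 0.498, 0.501]
ft_force: [0.3, -0.0, -2.5]
width: 0.0557
```

```bash
python3 - <<'E'
from h import *
s=st(); cp=pose("wrist"); im=camera("wrist"); cv2.imwrite("pics/w9.png",im[...,::-1]); togo([0.588,0.341,0.1],np.pi/2-0.005)
imt=camera("top"); cv2.imwrite("pics/t9.png",imt[...,::-1])
d=np.array([[145,67.5],[145,-67.5],[-145,-67.5],[-145,67.5]])/1e3; print(proj("wrist",np.c_[d+[.508,.341],[.03]*4],cp=cp))
E
```

```text
t 13.8 pos [548.2 248.4 207.1] F [ 0.3 -0.  -2.5] w 55.7 x [-0.002 -0.001 -1.   ] zyaw 1.563 j [-0.7   0.29  0.24  1.56 -0.07  1.3   1.12]
shift [107.3 -38.7  93.3] turn [-0.008 -0.001 -0.002]
[[399.56636039 261.62043362]
 [283.3214553  262.28933339]
 [286.82471851 -21.65473281]
 [432.77096865 -23.1148109 ]]
```

View pics/w9.png

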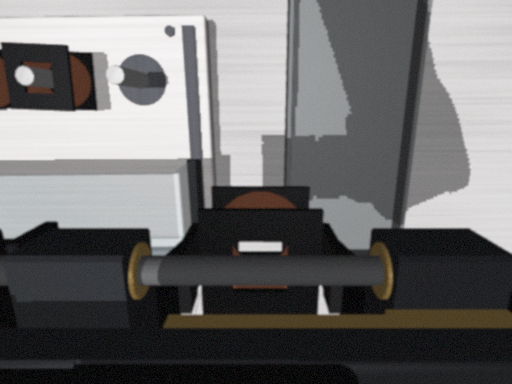

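View pics/t9.png

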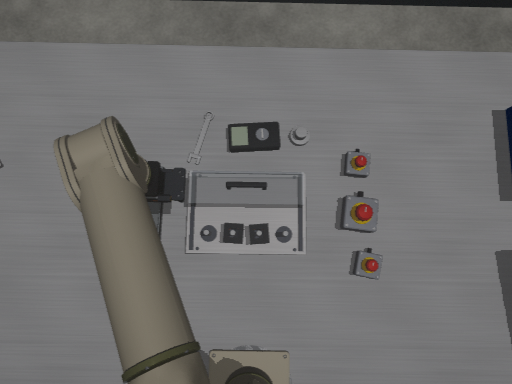

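arm_command(
  targets=[
    [255,10,-15,35,-0.01,0,0],
    [255,40,-30,70,-0.01,0,0],
    [255,75,-39,92,-0.01,0,0],
    [255,110,-39,93,-0.01,0,0],
    [255,140,-39,93,-0.01,0,0],
    [255,160,-39,93,-0.01,0,0],
    [255,172,-39,93,-0.01,0,0],
    [255,178,-39,93,-0.01,0,0],
    [255,181,-39,93,-0.01,0,0],
    [255,183,-39,93,-0.01,0,0],
  ],
)

```text
time: 14.9
ee_pos: [0.589, 0.3415, 0.0265]
eef_rot: [-0.5, 0.5, 0.5, 0.501]
ft_force: [0.4, 0.1, -2.2]
width: 0.0558
```

```bash
python3 - <<'E'
from h import *
s=st()
E
```

```text
t 14.9 pos [589.  341.5  26.5] F [ 0.4  0.1 -2.2] w 55.8 x [ 0.001  0.001 -1.   ] zyaw 1.57 j [-0.73  0.61  0.19  1.5  -0.13  1.04  1.06]
```

arm_command(
  targets=[
    [255,2,0,0,0,0,0],
    [255,4,0,0,0,0,0],
    [255,4,0,0,0,0,0],
  ],
)

```text
time: 15.2
ee_pos: [0.589, 0.3415, 0.0229]
eef_rot: [-0.5, 0.499, 0.5, 0.501]
ft_force: [-1.7, -0.6, 3.5]
width: 0.0556
```

arm_command(
  targets=[
    [55,0,0,0,0,0,0],
    [55,0,0,0,0,0,0],
    [55,0,0,0,0,0,0],
    [55,-20,0,0,0,0,0],
    [55,-60,0,0,0,0,0],
    [55,-110,0,0,0,0,0],
    [55,-150,40,-20,0.1,0,0],
    [55,-170,80,-50,0.25,0,0],
    [0,-180,100,-80,0.4,0,0],
    [0,-180,125,-110,0.55,0,0],
  ],
)

```text
time: 16.2
ee_pos: [0.4631, 0.2302, 0.2038]
eef_rot: [-0.343, 0.617, 0.344, 0.619]
ft_force: [-0.1, 0.1, 0.9]
width: 0.0775
```

```bash
python3 - <<'E'
from h import *
s=st(); im=camera("wrist"); cv2.imwrite("pics/w10.png",im[...,::-1]); togo([0.4515,-0.022,0.2],0.1)
imt=camera("top"); cv2.imwrite("pics/t10.png",imt[...,::-1]); crop(imt,60,100,320,280,3,"t10c")
E
```

```text
t 16.2 pos [463.1 230.2 203.8] F [-0.1  0.1  0.9] w 77.5 x [ 0.003  0.003 -1.   ] zyaw 1.015 j [-0.83  0.1   0.3   1.79 -0.03  1.26  0.49]
shift [   2.3 -126.  -212.5] turn [ 0.901 -0.001 -0.001]
```

View pics/t10c.png

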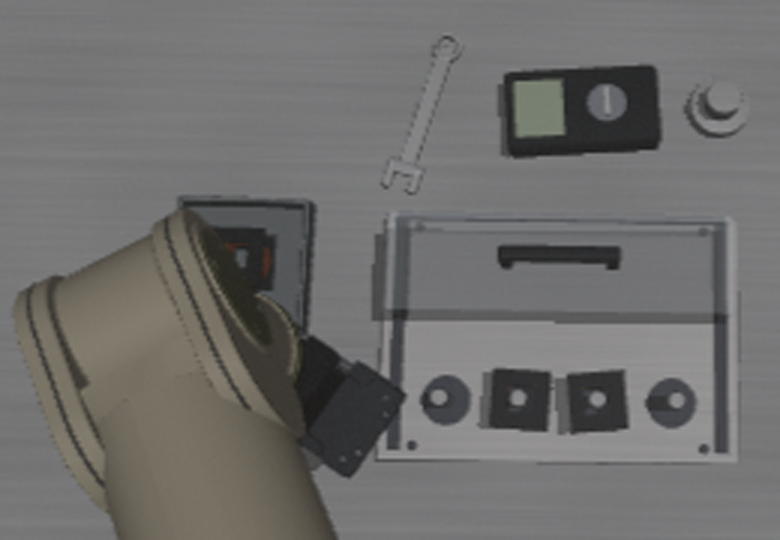

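View pics/w10.png

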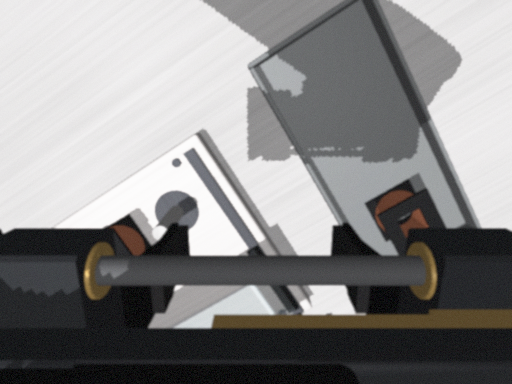

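arm_command(
  targets=[
    [0,0,-20,-30,0.12,0,0],
    [0,0,-40,-65,0.25,0,0],
    [0,0,-60,-100,0.39,0,0],
    [0,0,-82,-138,0.53,0,0],
    [0,0,-104,-175,0.67,0,0],
    [0,0,-118,-200,0.8,0,0],
    [0,0,-126,-212,0.9,0,0],
    [0,2,-126,-212,0.9,0,0],
    [0,2,-126,-212,0.9,0,0],
  ],
)

```text
time: 17.2
ee_pos: [0.4602, -0.0146, 0.1993]
eef_rot: [-0.044, 0.706, 0.044, 0.706]
ft_force: [-0.1, 0.3, -0.1]
width: 0.0868
```

```bash
python3 - <<'E'
from h import *
s=st(); cp=pose("wrist"); im=camera("wrist"); cv2.imwrite("pics/w11.png",im[...,::-1]); coils(im,cp,roi=(190,0,330,222)); togo([0.4515,-0.0225,0.042],0.1)
E
```

```text
t 17.2 pos [460.2 -14.6 199.3] F [-0.1  0.3 -0.1] w 86.8 x [-0.  0. -1.] zyaw 0.125 j [-0.6  -0.05  0.53  1.93  0.02  1.25  0.04]
blob c=(449.8,-18.9) size 52.2 x 59.8 yaw 0.099 rad px [250. 184.]
blob c=(451.0,52.0) size 54.1 x 53.7 yaw -0.049 rad px [261. 112.]
shift [157.3  -7.2  -9.6] turn [ 0.025 -0.    -0.   ]
```

View pics/w11.png

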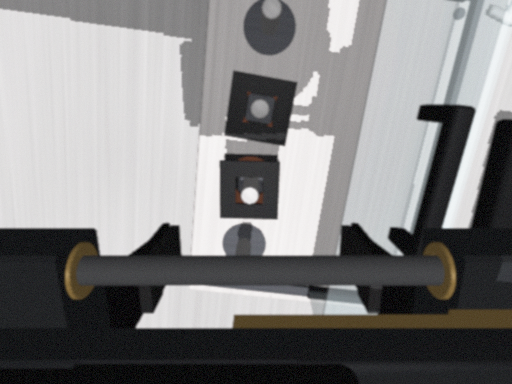

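arm_command(
  targets=[
    [0,30,-7,-10,0.025,0,0],
    [0,70,-7,-10,0.025,0,0],
    [0,105,-7,-10,0.025,0,0],
    [0,130,-7,-10,0.025,0,0],
    [0,145,-7,-10,0.025,0,0],
    [0,154,-7,-10,0.025,0,0],
    [0,157,-7,-10,0.025,0,0],
    [0,157,-7,-10,0.025,0,0],
  ],
)

```text
time: 18.05
ee_pos: [0.4513, -0.0231, 0.0427]
eef_rot: [-0.034, 0.706, 0.034, 0.706]
ft_force: [-0.0, 0.5, 0.7]
width: 0.0872
```

arm_command(
  targets=[
    [255,0,0,0,0,0,0],
    [255,0,0,0,0,0,0],
    [255,0,0,0,0,0,0],
    [255,0,0,0,0,0,0],
    [255,0,0,0,0,0,0],
    [255,0,0,0,0,0,0],
    [255,0,0,0,0,0,0],
  ],
)

```text
time: 18.75
ee_pos: [0.4512, -0.0236, 0.0427]
eef_rot: [-0.034, 0.706, 0.034, 0.706]
ft_force: [-1.3, -0.7, 3.6]
width: 0.0556
```

Gripped; lift and check.

arm_command(
  targets=[
    [255,-8,0,0,0,0,0],
    [255,-20,0,0,0,0,0],
    [255,-35,0,0,0,0,0],
    [255,-50,0,0,0,0,0],
    [255,-65,0,0,0,0,0],
    [255,-80,0,0,0,0,0],
    [255,-95,0,0,0,0,0],
    [255,-110,0,0,0,0,0],
    [255,-120,0,0,0,0,0],
    [255,-120,0,0,0,0,0],
  ],
)

```text
time: 19.75
ee_pos: [0.4518, -0.0236, 0.1641]
eef_rot: [-0.034, 0.705, 0.034, 0.707]
ft_force: [-0.5, 0.1, -3.9]
width: 0.0562
```

```bash
python3 - <<'E'
from h import *
s=st(); cp=pose("wrist"); im=camera("wrist"); crop(im,130,120,400,320,2.5,"w12"); togo([0.508,0.341,0.2],np.pi/2)
im=camera("top"); tray(im); crop(im,60,100,320,280,3,"t12c")
E
```

```text
t 19.75 pos [451.8 -23.6 164.1] F [-0.5  0.1 -3.9] w 56.2 x [ 0.002  0.001 -1.   ] zyaw 0.096 j [-0.6  -0.04  0.55  2.    0.02  1.17  0.04]
shift [-36.7 357.5  91.4] turn [-1.475e+00  1.000e-03  1.000e-03]
tray c=(505.8,337.2) 290.2 x 141.1 yaw -0.009 (113, 166, 53, 98)
```

View pics/w12.png

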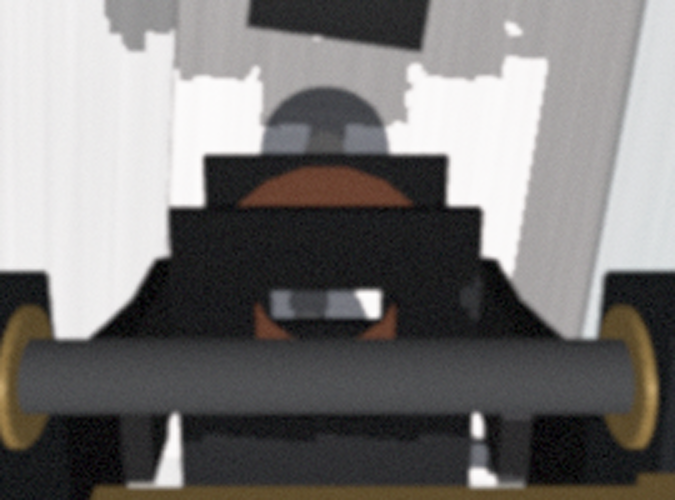

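View pics/t12c.png

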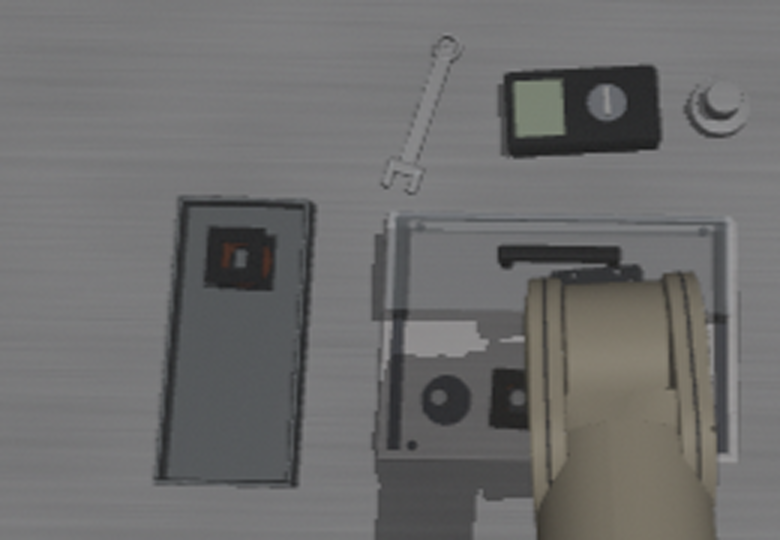

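arm_command(
  targets=[
    [255,-15,20,3,-0.1,0,0],
    [255,-30,50,10,-0.23,0,0],
    [255,-40,88,20,-0.37,0,0],
    [255,-44,128,30,-0.51,0,0],
    [255,-44,168,40,-0.65,0,0],
    [255,-44,208,50,-0.8,0,0],
    [255,-44,248,60,-0.94,0,0],
    [255,-44,288,72,-1.08,0,0],
    [255,-44,325,83,-1.22,0,0],
    [255,-44,357,91,-1.35,0,0],
  ],
)

```text
time: 20.85
ee_pos: [0.5069, 0.3425, 0.2049]
eef_rot: [-0.47, 0.529, 0.47, 0.528]
ft_force: [0.8, -0.6, -2.1]
width: 0.0554
```

arm_command(
  targets=[
    [255,0,0,0,-0.1,0,0],
    [255,0,0,0,-0.12,0,0],
    [255,0,0,0,-0.12,0,0],
  ],
)

```text
time: 21.15
ee_pos: [0.5075, 0.3394, 0.2057]
eef_rot: [-0.498, 0.503, 0.498, 0.501]
ft_force: [-1.1, -0.1, -2.8]
width: 0.0556
```

```bash
python3 - <<'E'
from h import *
s=st(); cp=pose("wrist"); im=camera("wrist"); cv2.imwrite("pics/w13.png",im[...,::-1]); togo([0.508,0.341,0.0245],np.pi/2-0.005)
d=np.array([[145,67.5],[145,-67.5],[-145,-67.5],[-145,67.5]])/1e3; print(proj("wrist",np.c_[d+[.508,.341],[.03]*4],cp=cp).round())
E
```

```text
t 21.15 pos [507.5 339.4 205.7] F [-1.1 -0.1 -2.8] w 55.6 x [-0.001 -0.001 -1.   ] zyaw 1.563 j [-0.85  0.31  0.23  1.54 -0.07  1.3   0.95]
shift [181.5  -0.5   1.9] turn [-0.004 -0.001 -0.001]
[[320. 293.]
 [207. 294.]
 [191.  27.]
 [332.  26.]]
```

View pics/w13.png

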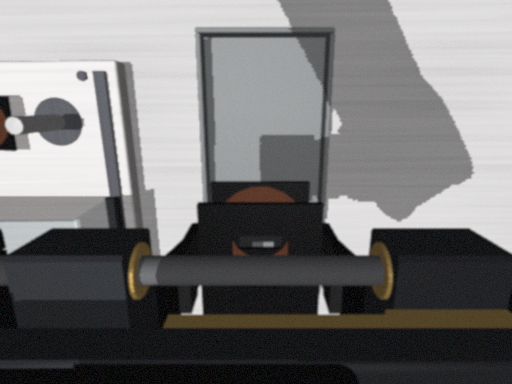

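arm_command(
  targets=[
    [255,25,0,2,0,0,0],
    [255,60,0,2,0,0,0],
    [255,100,0,2,0,0,0],
    [255,135,0,2,0,0,0],
    [255,157,0,2,0,0,0],
    [255,169,0,2,0,0,0],
    [255,176,0,2,0,0,0],
    [255,180,0,2,0,0,0],
    [255,182,0,2,0,0,0],
    [255,183,0,2,0,0,0],
  ],
)

```text
time: 22.2
ee_pos: [0.508, 0.3429, 0.0244]
eef_rot: [-0.499, 0.501, 0.499, 0.502]
ft_force: [-0.2, 0.1, -3.6]
width: 0.0557
```

```bash
python3 - <<'E'
from h import *
s=st()
E
```

```text
t 22.2 pos [508.  342.9  24.4] F [-0.2  0.1 -3.6] w 55.7 x [ 0.001  0.001 -1.   ] zyaw 1.566 j [-0.83  0.49  0.2   1.7  -0.12  0.96  0.98]
```

arm_command(
  targets=[
    [255,1,0,0,0,0,0],
    [255,2,0,0,0,0,0],
    [255,2,0,0,0,0,0],
  ],
)

```text
time: 22.5
ee_pos: [0.5079, 0.3428, 0.0228]
eef_rot: [-0.499, 0.501, 0.499, 0.502]
ft_force: [-1.9, -0.9, 5.2]
width: 0.0558
```

Contact; release and go to the third coil.

arm_command(
  targets=[
    [55,0,0,0,0,0,0],
    [55,0,0,0,0,0,0],
    [55,0,0,0,0,0,0],
    [55,-20,0,0,0,0,0],
    [55,-60,0,0,0,0,0],
    [55,-110,0,0,0,0,0],
    [55,-150,10,-40,0.1,0,0],
    [55,-180,25,-85,0.25,0,0],
    [0,-180,35,-130,0.4,0,0],
    [0,-180,45,-175,0.55,0,0],
  ],
)

```text
time: 23.5
ee_pos: [0.4625, 0.1702, 0.203]
eef_rot: [-0.342, 0.618, 0.342, 0.62]
ft_force: [1.1, -0.2, 0.8]
width: 0.0772
```

```bash
python3 - <<'E'
from h import *
s=st(); togo([0.452,0.052,0.2],-0.05)
E
```

```text
t 23.5 pos [462.5 170.2 203. ] F [ 1.1 -0.2  0.8] w 77.2 x [ 0.002  0.002 -1.   ] zyaw 1.01 j [-0.79  0.04  0.36  1.85 -0.02  1.25  0.58]
shift [   2.7  -53.9 -105.7] turn [ 1.06e+00  3.00e-03 -1.00e-03]
```

arm_command(
  targets=[
    [0,0,-5,-10,0.12,0,0],
    [0,0,-15,-30,0.26,0,0],
    [0,0,-25,-50,0.4,0,0],
    [0,0,-35,-70,0.54,0,0],
    [0,2,-45,-90,0.68,0,0],
    [0,2,-54,-106,0.82,0,0],
    [0,2,-54,-106,0.96,0,0],
    [0,2,-54,-106,1.06,0,0],
    [0,2,-54,-106,1.06,0,0],
  ],
)

```text
time: 24.4
ee_pos: [0.4526, 0.0527, 0.1996]
eef_rot: [0.016, 0.707, -0.016, 0.707]
ft_force: [-0.1, -0.1, 0.4]
width: 0.0869
```

```bash
python3 - <<'E'
from h import *
s=st(); cp=pose("wrist"); im=camera("wrist"); cv2.imwrite("pics/w14.png",im[...,::-1]); coils(im,cp,roi=(190,0,330,222)); togo([0.4515,0.0525,0.042],-0.05)
im=camera("top"); tray(im); crop(im,60,100,320,280,3,"t14c")
E
```

```text
t 24.4 pos [452.6  52.7 199.6] F [-0.1 -0.1  0.4] w 86.9 x [ 0.  0. -1.] zyaw -0.046 j [-0.68 -0.05  0.45  1.94  0.02  1.25 -0.28]
blob c=(451.2,55.7) size 58.4 x 52.2 yaw -0.046 rad px [259. 180.]
shift [157.6  -0.4  -1.1] turn [ 0.008  0.    -0.   ]
tray c=(467.2,304.3) 375.1 x 215.0 yaw 0.046 (113, 166, 74, 125)
```

View pics/w14.png

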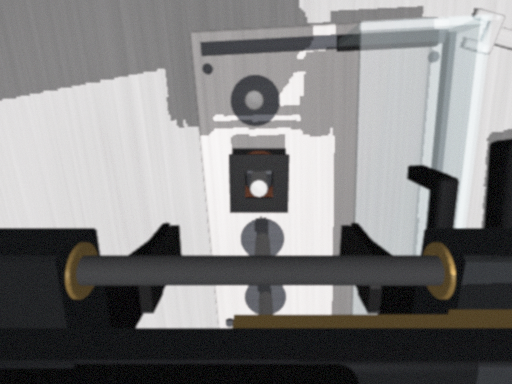

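View pics/t14c.png

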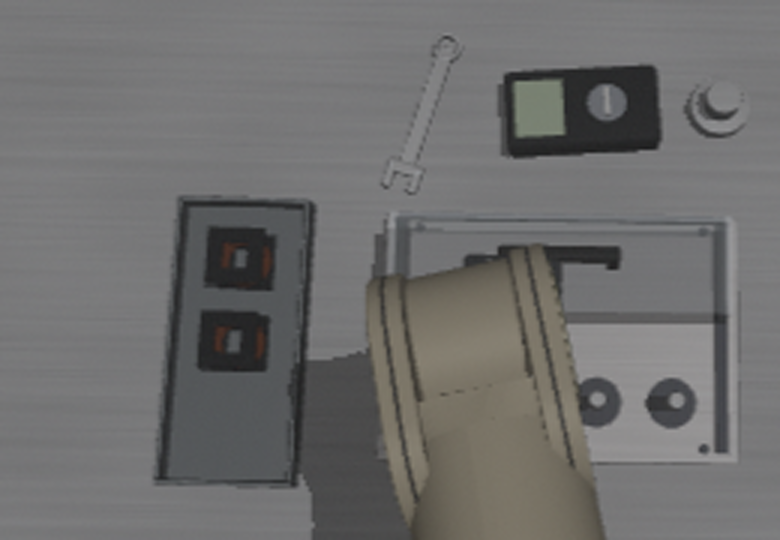

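arm_command(
  targets=[
    [0,30,0,-1,0,0,0],
    [0,70,0,-1,0,0,0],
    [0,105,0,-1,0,0,0],
    [0,130,0,-1,0,0,0],
    [0,145,0,-1,0,0,0],
    [0,154,0,-1,0,0,0],
    [0,157,0,-1,0,0,0],
    [0,157,0,-1,0,0,0],
  ],
)

```text
time: 25.3
ee_pos: [0.4517, 0.053, 0.0427]
eef_rot: [0.015, 0.707, -0.015, 0.707]
ft_force: [-0.8, -0.0, 0.2]
width: 0.0872
```

arm_command(
  targets=[
    [255,0,0,0,0,0,0],
    [255,0,0,0,0,0,0],
    [255,0,0,0,0,0,0],
    [255,0,0,0,0,0,0],
    [255,0,0,0,0,0,0],
    [255,0,0,0,0,0,0],
    [255,0,0,0,0,0,0],
  ],
)

```text
time: 26.0
ee_pos: [0.4517, 0.0529, 0.0426]
eef_rot: [0.016, 0.707, -0.015, 0.707]
ft_force: [-0.6, -0.0, 4.5]
width: 0.0555
```

arm_command(
  targets=[
    [255,-8,0,0,0,0,0],
    [255,-20,0,0,0,0,0],
    [255,-35,0,0,0,0,0],
    [255,-50,0,0,0,0,0],
    [255,-65,0,0,0,0,0],
    [255,-80,0,0,0,0,0],
    [255,-95,0,0,0,0,0],
    [255,-110,0,0,0,0,0],
    [255,-120,0,0,0,0,0],
    [255,-120,0,0,0,0,0],
  ],
)

```text
time: 27.0
ee_pos: [0.4523, 0.053, 0.1641]
eef_rot: [0.016, 0.706, -0.015, 0.708]
ft_force: [0.2, -0.5, -3.2]
width: 0.0556
```

```bash
python3 - <<'E'
from h import *
s=st(); cp=pose("wrist"); im=camera("wrist"); crop(im,130,120,400,320,2.5,"w15"); togo([0.428,0.343,0.205],np.pi/2)
im=camera("top"); tray(im); crop(im,60,100,320,280,3,"t15c")
E
```

```text
t 27.0 pos [452.3  53.  164.1] F [ 0.2 -0.5 -3.2] w 55.6 x [ 0.002  0.001 -1.   ] zyaw -0.044 j [-0.68 -0.02  0.46  1.99  0.01  1.17 -0.27]
shift [-41.8 288.8 -36.4] turn [ 1.527e+00  0.000e+00 -1.000e-03]
tray c=(467.2,304.3) 375.1 x 215.0 yaw 0.046 (113, 166, 74, 125)
```

View pics/w15.png

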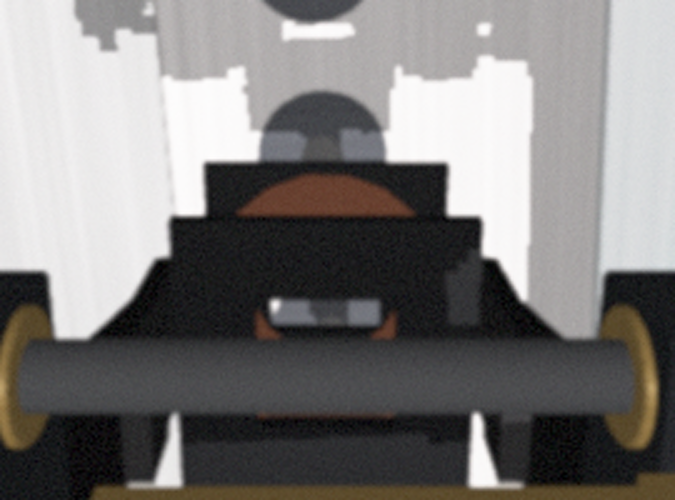

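View pics/t15c.png

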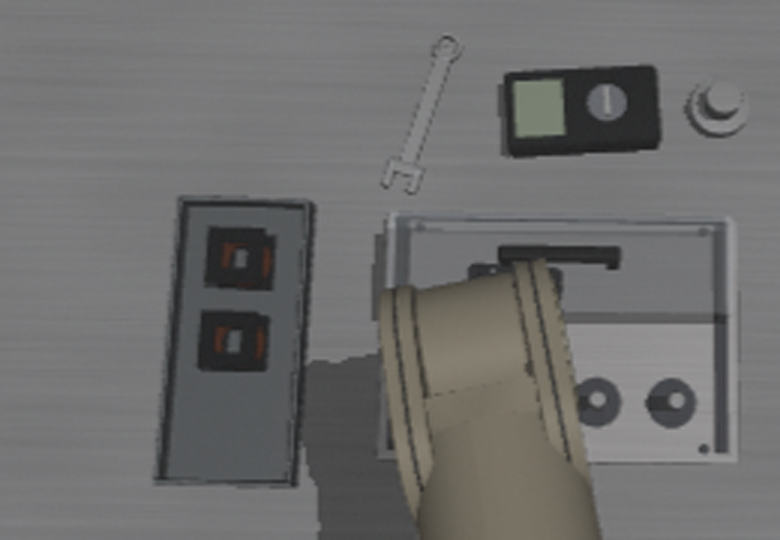

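arm_command(
  targets=[
    [255,-15,15,0,-0.1,0,0],
    [255,-30,40,0,-0.24,0,0],
    [255,-40,70,0,-0.38,0,0],
    [255,-42,105,-4,-0.52,0,0],
    [255,-42,140,-10,-0.66,0,0],
    [255,-42,175,-16,-0.81,0,0],
    [255,-42,210,-22,-0.95,0,0],
    [255,-42,240,-28,-1.09,0,0],
    [255,-42,268,-33,-1.23,0,0],
    [255,-42,289,-36,-1.37,0,0],
  ],
)

```text
time: 28.1
ee_pos: [0.427, 0.3449, 0.2032]
eef_rot: [-0.437, 0.556, 0.437, 0.555]
ft_force: [0.8, -0.4, -2.4]
width: 0.0557
```

arm_command(
  targets=[
    [255,0,0,0,-0.12,0,0],
    [255,0,0,0,-0.24,0,0],
    [255,0,0,0,-0.24,0,0],
  ],
)

```text
time: 28.4
ee_pos: [0.4279, 0.3429, 0.2033]
eef_rot: [-0.499, 0.501, 0.499, 0.5]
ft_force: [-0.0, 0.4, -2.1]
width: 0.0555
```

```bash
python3 - <<'E'
from h import *
s=st(); cp=pose("wrist"); im=camera("wrist"); cv2.imwrite("pics/w16.png",im[...,::-1]); togo([0.428,0.343,0.0245],np.pi/2-0.005)
d=np.array([[145,67.5],[145,-67.5],[-145,-67.5],[-145,67.5]])/1e3; print(proj("wrist",np.c_[d+[.508,.342],[.03]*4],cp=cp).round())
im=camera("top"); crop(im,60,100,320,280,3,"t16c")
E
```

```text
t 28.4 pos [427.9 342.9 203.3] F [-0.   0.4 -2.1] w 55.5 x [-0.001 -0.001 -1.   ] zyaw 1.568 j [-0.92  0.17  0.18  1.7  -0.03  1.27  0.84]
shift [179.   -0.2   0.4] turn [-0.002 -0.001 -0.001]
[[315. 351.]
 [207. 351.]
 [194. 112.]
 [327. 112.]]
```

View pics/w16.png

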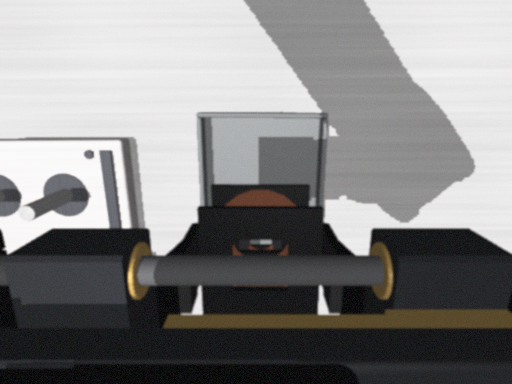

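View pics/t16c.png

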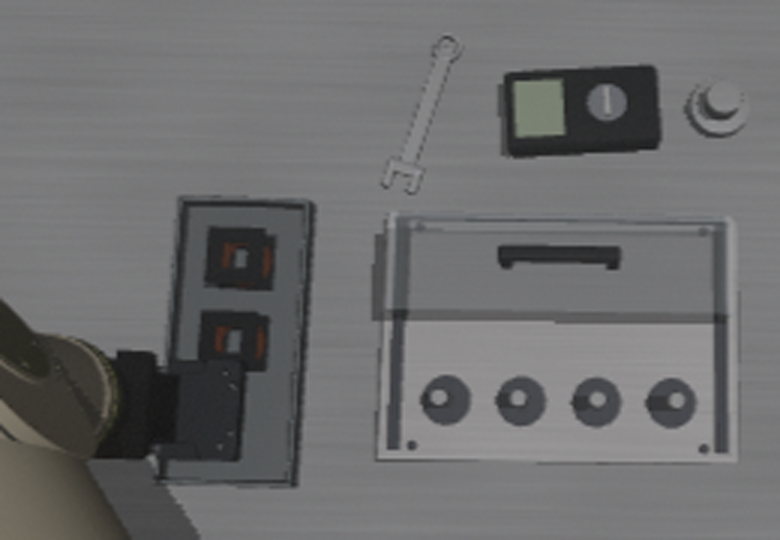

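arm_command(
  targets=[
    [255,25,0,1,0,0,0],
    [255,60,0,1,0,0,0],
    [255,100,0,1,0,0,0],
    [255,135,0,1,0,0,0],
    [255,157,0,1,0,0,0],
    [255,168,0,1,0,0,0],
    [255,174,0,1,0,0,0],
    [255,177,0,1,0,0,0],
    [255,179,0,1,0,0,0],
    [255,181,0,1,0,0,0],
  ],
)

```text
time: 29.5
ee_pos: [0.4288, 0.3447, 0.0243]
eef_rot: [-0.499, 0.501, 0.499, 0.502]
ft_force: [-0.7, -0.5, -2.0]
width: 0.0559
```

arm_command(
  targets=[
    [255,0,0,0,0,0,0],
  ],
)

```text
time: 29.6
ee_pos: [0.4285, 0.3444, 0.0239]
eef_rot: [-0.499, 0.501, 0.499, 0.502]
ft_force: [-0.2, 0.1, -1.1]
width: 0.0555
```

arm_command(
  targets=[
    [255,1,0,0,0,0,0],
    [255,2,0,0,0,0,0],
    [255,2,0,0,0,0,0],
  ],
)

```text
time: 29.9
ee_pos: [0.4285, 0.3445, 0.0227]
eef_rot: [-0.499, 0.501, 0.499, 0.502]
ft_force: [-3.4, -2.4, 9.0]
width: 0.056
```

arm_command(
  targets=[
    [55,0,0,0,0,0,0],
    [55,0,0,0,0,0,0],
    [55,0,0,0,0,0,0],
    [55,-20,0,0,0,0,0],
    [55,-60,0,0,0,0,0],
    [55,-110,0,0,0,0,0],
    [55,-155,-10,-30,0.1,0,0],
    [55,-190,-25,-75,0.25,0,0],
    [0,-195,-40,-120,0.4,0,0],
    [0,-195,-60,-165,0.55,0,0],
  ],
)

```text
time: 30.9
ee_pos: [0.485, 0.186, 0.2184]
eef_rot: [-0.342, 0.617, 0.343, 0.62]
ft_force: [1.3, 0.7, -0.6]
width: 0.0776
```

```bash
python3 - <<'E'
from h import *
s=st(); togo([0.579,0.015,0.225],0.004)
im=camera("top"); crop(im,60,100,320,280,3,"t17c")
E
```

```text
t 30.9 pos [485.  186.  218.4] F [ 1.3  0.7 -0.6] w 77.6 x [ 0.003  0.003 -1.   ] zyaw 1.011 j [-0.78  0.09  0.35  1.76 -0.03  1.29  0.59]
shift [  -6.7 -170.5  -95. ] turn [ 1.007e+00  4.000e-03 -1.000e-03]
```

View pics/t17c.png

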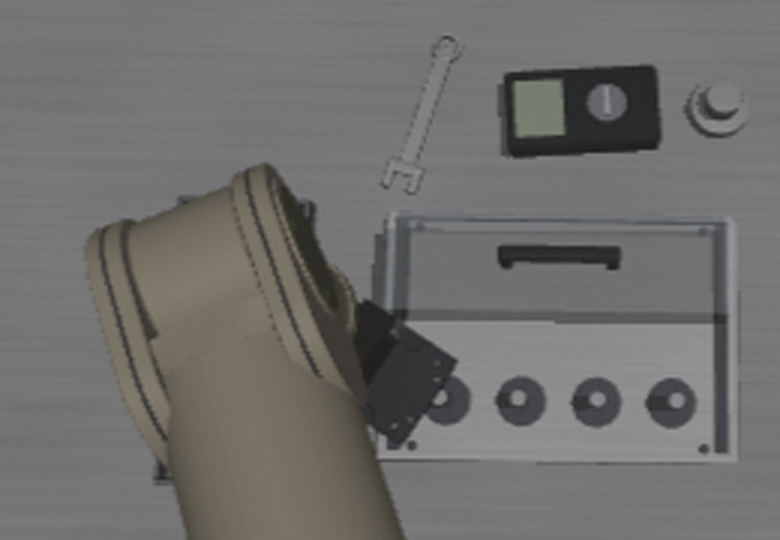

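arm_command(
  targets=[
    [0,-7,-20,-12,0.12,0,0],
    [0,-7,-50,-28,0.26,0,0],
    [0,-7,-80,-45,0.4,0,0],
    [0,-7,-110,-62,0.54,0,0],
    [0,-7,-140,-78,0.68,0,0],
    [0,-7,-160,-90,0.82,0,0],
    [0,-7,-170,-95,0.95,0,0],
    [0,-7,-170,-95,1.007,0,0],
    [0,-7,-170,-95,1.007,0,0],
  ],
)

```text
time: 31.85
ee_pos: [0.5786, 0.0165, 0.2228]
eef_rot: [-0.003, 0.707, 0.003, 0.707]
ft_force: [0.8, -0.1, -0.7]
width: 0.0872
```

```bash
python3 - <<'E'
from h import *
s=st(); cp=pose("wrist"); im=camera("wrist"); cv2.imwrite("pics/w18.png",im[...,::-1]); togo([0.579,0.015,0.1335],0.004)
im=camera("top"); tray(im); cv2.imwrite("pics/t18.png",im[...,::-1]); crop(im,60,100,320,280,3,"t18c")
print(proj("wrist",[[0.579,0.071,0.156],[0.579,-0.041,0.156]],cp=cp))
E
```

```text
t 31.85 pos [578.6  16.5 222.8] F [ 0.8 -0.1 -0.7] w 87.2 x [-0. -0. -1.] zyaw 0.008 j [-0.59  0.25  0.58  1.62 -0.14  1.32  0.02]
shift [89.4 -2.   0.6] turn [ 0.007 -0.    -0.   ]
tray c=(505.4,337.2) 291.0 x 141.1 yaw -0.009 (113, 166, 53, 98)
[[261.54347689 129.23182713]
 [260.29735008 272.41047064]]
```

View pics/w18.png

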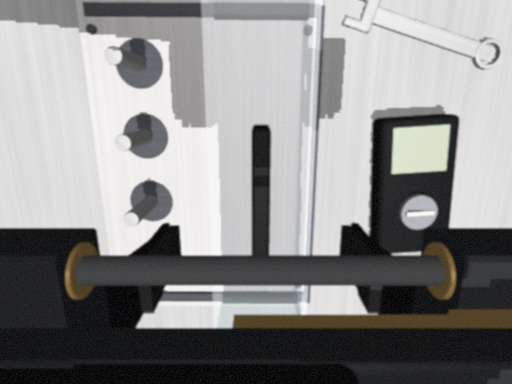

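View pics/t18c.png

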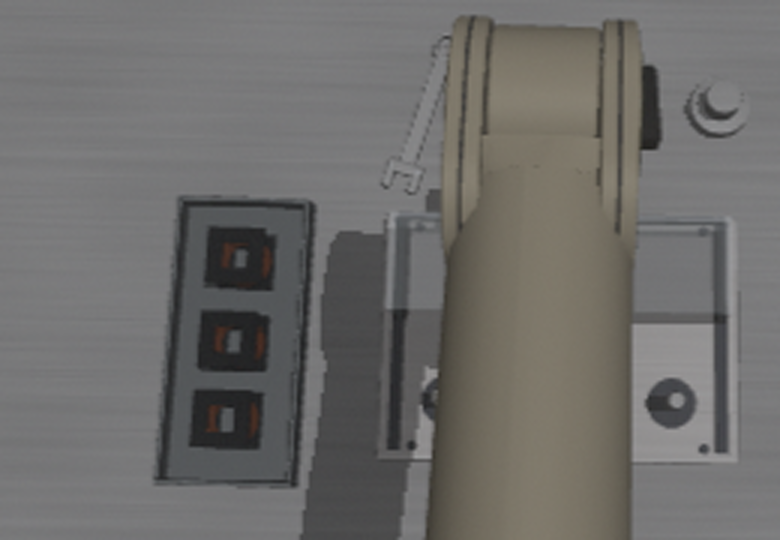

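arm_command(
  targets=[
    [0,30,-2,0,0,0,0],
    [0,60,-2,0,0,0,0],
    [0,80,-2,0,0,0,0],
    [0,89,-2,0,0,0,0],
    [255,89,-2,0,0,0,0],
    [255,89,-2,0,0,0,0],
    [255,89,-2,0,0,0,0],
    [255,89,-2,0,0,0,0],
    [255,89,-2,0,0,0,0],
    [255,89,-2,0,0,0,0],
  ],
  newtons=20,
)

```text
time: 32.95
ee_pos: [0.5787, 0.0147, 0.1344]
eef_rot: [-0.003, 0.707, 0.003, 0.707]
ft_force: [0.2, -0.6, 0.3]
width: 0.0467
```

arm_command(
  targets=[
    [255,0,0,0,0,0,0],
    [255,0,0,0,0,0,0],
    [255,0,0,0,0,0,0],
    [255,0,0,0,0,0,0],
    [255,0,0,0,0,0,0],
  ],
)

```text
time: 33.45
ee_pos: [0.5786, 0.0147, 0.1341]
eef_rot: [-0.003, 0.707, 0.003, 0.707]
ft_force: [-0.2, -0.4, 0.2]
width: 0.0139
```

```bash
python3 - <<'E'
from h import *
s=st()
E
```

```text
t 33.45 pos [578.6  14.7 134.1] F [-0.2 -0.4  0.2] w 13.9 x [ 0.  0. -1.] zyaw 0.009 j [-0.57  0.32  0.56  1.73 -0.19  1.15  0.06]
```

arm_command(
  targets=[
    [255,0,0,-10,0,0,0],
    [255,0,0,-23,0,0,0],
    [255,0,0,-36,0,0,0],
    [255,0,0,-49,0,0,0],
    [255,0,0,-62,0,0,0],
    [255,0,0,-75,0,0,0],
    [255,0,0,-88,0,0,0],
    [255,0,0,-101,0,0,0],
    [255,0,0,-112,0,0,0],
    [255,0,0,-121,0,0,0],
  ],
)

```text
time: 34.45
ee_pos: [0.4566, 0.0142, 0.1341]
eef_rot: [-0.003, 0.707, 0.004, 0.707]
ft_force: [1.4, 4.1, -2.3]
width: 0.0138
```

arm_command(
  targets=[
    [255,0,0,-1,0,0,0],
    [255,0,0,-3,0,0,0],
    [255,0,0,-5,0,0,0],
    [255,0,0,-7,0,0,0],
    [255,0,0,-7,0,0,0],
  ],
)

```text
time: 34.95
ee_pos: [0.4514, 0.0142, 0.1341]
eef_rot: [-0.003, 0.706, 0.004, 0.708]
ft_force: [6.5, 5.1, -8.2]
width: 0.0139
```

arm_command(
  targets=[
    [255,0,0,2,0,0,0],
    [0,0,0,2,0,0,0],
    [0,0,0,2,0,0,0],
    [0,0,0,2,0,0,0],
    [0,0,0,2,0,0,0],
    [0,-30,0,2,0,0,0],
    [0,-75,0,2,0,0,0],
    [0,-95,-40,2,0,0,0],
    [0,-95,-85,2,0,0,0],
    [0,-95,-130,2,0,0,0],
  ],
)

```text
time: 35.95
ee_pos: [0.4539, -0.1181, 0.2301]
eef_rot: [-0.003, 0.706, 0.004, 0.708]
ft_force: [0.8, 0.7, 0.5]
width: 0.078
```

```bash
python3 - <<'E'
from h import *
s=st(); togo([0.516,-0.322,0.18],0)
im=camera("top"); tray(im); cv2.imwrite("pics/t19.png",im[...,::-1]); crop(im,100,150,320,270,3.5,"t19c")
E
```

```text
t 35.95 pos [ 453.9 -118.1  230.1] F [0.8 0.7 0.5] w 78.0 x [ 0.002  0.    -1.   ] zyaw 0.01 j [-0.56 -0.07  0.7   1.88  0.04  1.32  0.14]
shift [  50.1 -204.6   59.9] turn [ 0.01   0.002 -0.   ]
tray c=(505.8,337.2) 290.2 x 141.1 yaw -0.009 (113, 166, 53, 98)
```

View pics/t19c.png

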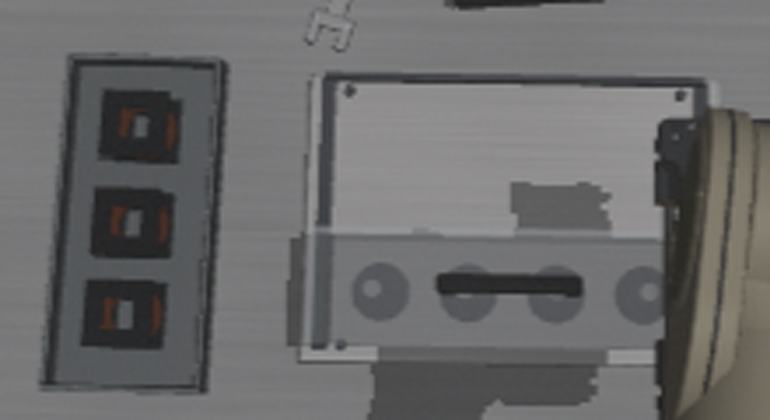

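arm_command(
  targets=[
    [0,0,-40,12,-0.07,0,0],
    [0,0,-85,25,-0.14,0,0],
    [0,0,-130,38,-0.21,0,0],
    [0,20,-170,50,-0.28,0,0],
    [0,40,-195,58,-0.34,0,0],
    [0,50,-205,60,-0.34,0,0],
    [0,50,-205,60,-0.34,0,0],
  ],
)

```text
time: 36.7
ee_pos: [0.5143, -0.3217, 0.1775]
eef_rot: [-0.121, 0.698, 0.122, 0.695]
ft_force: [-0.1, -0.5, -0.9]
width: 0.0871
```

```bash
python3 - <<'E'
from h import *
s=st(); cp=pose("wrist"); im=camera("wrist"); cv2.imwrite("pics/w20.png",im[...,::-1])
n,l,sts,c=cv2.connectedComponentsWithStats(red(im))
for i in range(1,n):
    if sts[i,4]>300: print(sts[i],c[i],onz("wrist",c[i],0.083,cp=cp))
togo([0.516,-0.3225,0.058],0.35)
im=camera("top"); 
n,l,sts,c=cv2.connectedComponentsWithStats(red(im))
for i in range(1,n):
    if sts[i,4]>100: print(sts[i],c[i],onz("top",c[i],0.083))
E
```

```text
t 36.7 pos [ 514.3 -321.7  177.5] F [-0.1 -0.5 -0.9] w 87.1 x [-0.003  0.    -1.   ] zyaw 0.345 j [-0.17  0.41  0.84  1.61 -0.32  1.27  1.07]
[  70  139   44   40 1233] [ 90.89294404 158.06407137] [[ 0.37503063 -0.34030406  0.083     ]]
[ 234  168   57   57 2303] [261.67564047 195.71298307] [[ 0.51552965 -0.32324073  0.083     ]]
[398 227  27  29 626] [411.97603834 241.71565495] [[ 0.65171658 -0.31805499  0.083     ]]
shift [120.8  -2.1   0.4] turn [-0.003 -0.001 -0.001]
[356 204  17  16 202] [363.62376238 211.83168317] [[ 0.51632532 -0.3215467   0.083     ]]
```

View pics/w20.png

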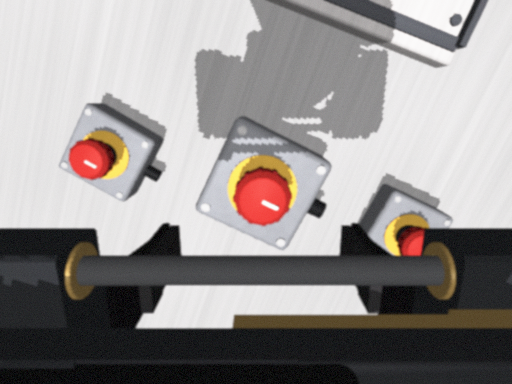

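arm_command(
  targets=[
    [0,35,-1,1,0,0,0],
    [0,70,-1,1,0,0,0],
    [0,95,-1,1,0,0,0],
    [0,111,-1,1,0,0,0],
    [0,119,-1,1,0,0,0],
    [0,119,-1,1,0,0,0],
    [255,119,-1,1,0,0,0],
    [255,119,-1,1,0,0,0],
    [255,119,-1,1,0,0,0],
    [255,119,-1,1,0,0,0],
  ],
  newtons=30,
)

```text
time: 37.8
ee_pos: [0.5171, -0.3216, 0.0606]
eef_rot: [-0.123, 0.696, 0.123, 0.697]
ft_force: [0.3, 0.0, 0.1]
width: 0.0629
```

arm_command(
  targets=[
    [255,0,0,0,0,0,0],
    [255,0,0,0,0,0,0],
    [255,0,0,0,0,0,0],
  ],
)

```text
time: 38.1
ee_pos: [0.5162, -0.3218, 0.0602]
eef_rot: [-0.122, 0.697, 0.123, 0.696]
ft_force: [-3.3, 0.6, 2.8]
width: 0.0467
```

```bash
python3 - <<'E'
from h import *
s=st()
E
```

```text
t 38.1 pos [ 516.2 -321.8   60.2] F [-3.3  0.6  2.8] w 46.7 x [-0.001  0.    -1.   ] zyaw 0.348 j [-0.11  0.54  0.77  1.72 -0.42  1.06  1.15]
```

arm_command(
  targets=[
    [255,0,0,0,0.08,0,0],
    [255,0,0,0,0.16,0,0],
    [255,0,0,0,0.24,0,0],
    [255,0,0,0,0.33,0,0],
    [255,0,0,0,0.42,0,0],
    [255,0,0,0,0.51,0,0],
    [255,0,0,0,0.6,0,0],
    [255,0,0,0,0.68,0,0],
    [255,0,0,0,0.74,0,0],
    [255,0,0,0,0.77,0,0],
  ],
)

```text
time: 39.1
ee_pos: [0.5182, -0.322, 0.0612]
eef_rot: [0.148, 0.69, -0.149, 0.692]
ft_force: [1.4, 0.2, 6.6]
width: 0.0469
```

```bash
python3 - <<'E'
from h import *
s=st(); print(s["torque"]); im=camera("wrist"); crop(im,150,100,400,300,3,"w21")
E
```

```text
t 39.1 pos [ 518.2 -322.    61.2] F [1.4 0.2 6.6] w 46.9 x [ 0.003 -0.001 -1.   ] zyaw -0.423 j [-0.22  0.61  0.94  1.72 -0.55  1.09  0.47]
[-0.21964012 -0.25316921  0.0651995 ]
```

View pics/w21.png

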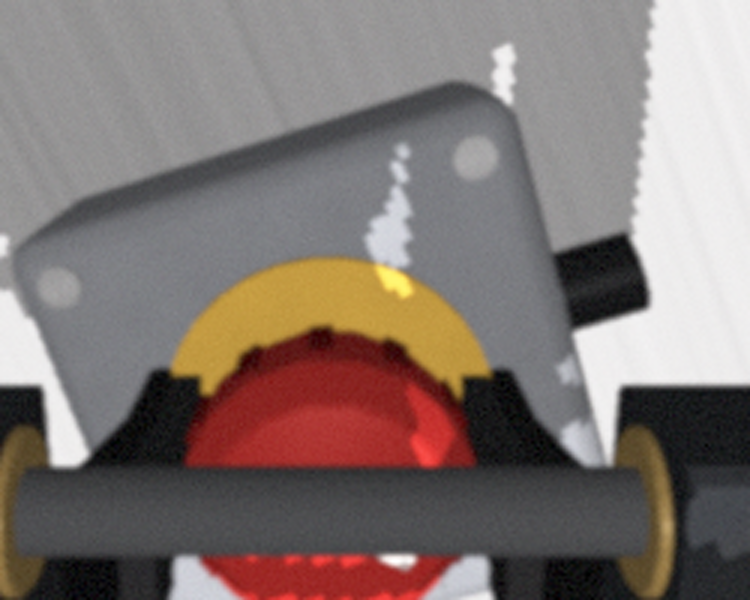

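arm_command(
  targets=[
    [0,0,0,0,0,0,0],
    [0,0,0,0,0,0,0],
    [0,0,0,0,0,0,0],
    [0,0,0,0,0,0,0],
    [0,0,0,0,0,0,0],
    [0,-40,0,0,0,0,0],
    [0,-90,0,0,0,0,0],
    [0,-140,0,0,0,0,0],
    [0,-165,0,0,0.1,0,0],
    [0,-165,0,0,0,0,0],
  ],
)

```text
time: 40.15
ee_pos: [0.5181, -0.3227, 0.229]
eef_rot: [0.149, 0.689, -0.15, 0.693]
ft_force: [-0.6, -0.8, -0.7]
width: 0.0864
```

```bash
python3 - <<'E'
from h import *
s=st(); cp=pose("wrist"); im=camera("wrist"); cv2.imwrite("pics/w22.png",im[...,::-1])
n,l,sts,c=cv2.connectedComponentsWithStats(red(im))
for i in range(1,n):
    if sts[i,4]>300: print(sts[i],c[i],onz("wrist",c[i],0.092,cp=cp),onz("wrist",c[i],0.083,cp=cp))
im=camera("top"); cv2.imwrite("pics/t22.png",im[...,::-1])
n,l,sts,c=cv2.connectedComponentsWithStats(red(im))
for i in range(1,n):
    if sts[i,4]>100: print(sts[i],c[i])
im=camera("scene"); cv2.imwrite("pics/s22.png",im[...,::-1])
for f in ("pics/scene0.png","pics/s22.png"):
  n,l,sts,c=cv2.connectedComponentsWithStats(red(cv2.imread(f)[:,:,::-1]))
  for i in range(1,n):
    if sts[i,4]>15: print(sts[i],c[i])
crop(im,120,100,450,330,2.3,"s22c")
E
```

```text
t 40.15 pos [ 518.1 -322.7  229. ] F [-0.6 -0.8 -0.7] w 86.4 x [ 0.005 -0.002 -1.   ] zyaw -0.425 j [-0.31  0.45  1.07  1.54 -0.4   1.38  0.37]
[382  97  37  34 918] [399.56971678 113.74836601] [[ 0.66027707 -0.31818105  0.092     ]] [[ 0.66367685 -0.32002175  0.083     ]]
[ 235  159   48   48 1712] [258.25700935 182.52336449] [[ 0.51692074 -0.32348746  0.092     ]] [[ 0.51601319 -0.32548759  0.083     ]]
[357 204  17  16 174] [364.01149425 211.0862069 ]
[237 144   8   7  41] [240.36585366 146.87804878]
[206 152  12  11  93] [211.6344086  156.72043011]
[170 175   9   8  52] [174.19230769 178.69230769]
[237 144   8   7  41] [240.36585366 146.87804878]
[206 152  12  11  98] [211.65306122 156.90816327]
[170 175   9   8  54] [174.24074074 178.81481481]
```

View pics/w22.png

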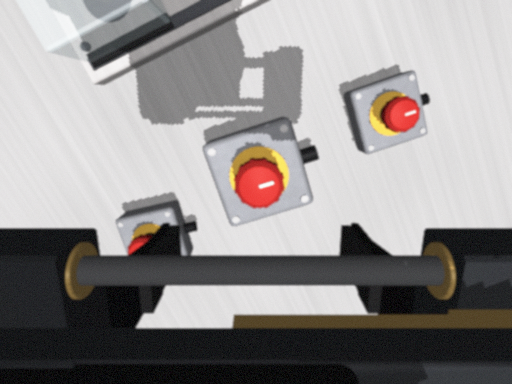

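View pics/s22c.png

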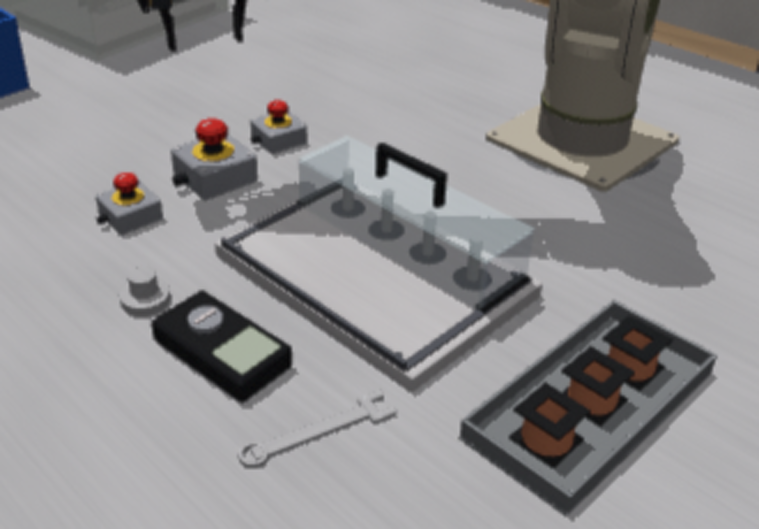

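arm_command(
  targets=[
    [0,0,0,0,0,0,0],
    [0,0,0,0,0,0,0],
    [0,0,0,0,0,0,0],
    [0,0,0,0,0,0,0],
    [0,0,0,0,0,0,0],
  ],
)

```text
time: 40.8
ee_pos: [0.5168, -0.3215, 0.225]
eef_rot: [0.148, 0.692, -0.148, 0.691]
ft_force: [-0.4, 0.2, -1.3]
width: 0.0869
```

```bash
python3 - <<'E'
from h import *
im=camera("top"); tray(im); crop(im,90,150,400,280,2.5,"t23")
h0=onz("top",np.array([[437,284],[583,286]])/3.5+[100,150],0.15); print("handle when shut",h0)
E
```

```text
tray c=(504.0,337.3) 286.4 x 140.8 yaw -0.010 (113, 167, 53, 97)
handle when shut [[ 0.45088381  0.07162763  0.15      ]
 [ 0.45119049 -0.03976891  0.15      ]]
```

View pics/t23.png

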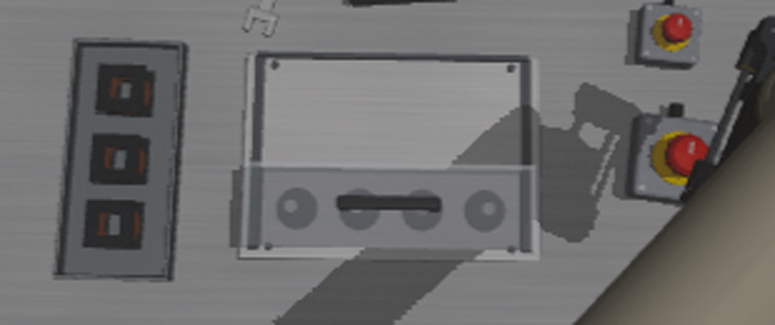

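The picture shows three coils upright in the tray, the guard's handle back over the posts, and the red head up. I'm handing the job in.

```bash
python3 - <<'E'
from bench import *
print(close_job())
E
```

```text
the job is handed in; nothing more can be done
None
```

The job is done and handed in at about 41 s of the 210 s allowed; close_job gives no verdict, so the result rests on my own checks.

**What I did:** I latched the largest red stop, the middle one of the three. Then I slid the guard open and lifted the three coils present into the tray, standing in a row at about 80 mm pitch. After that I slid the guard shut against its end stop and twisted the stop about 0.77 rad clockwise.

**Last checks:**
- **Stop:** In the scene view its head is within 0.2 pixels of where it started, so it is up.
- **Guard:** The handle is at x = 0.451 m, over the row of posts. Pushing it shut ended in a rise to about 6.5 N, so it met its end stop.
- **Coils and tray:** All four posts are empty and the three coils stand upright side by side. The top-view fit of the tray stayed the same to within a pixel.
- **Other objects:** The hub, meter and wrench look unmoved in the pictures, but I did not measure them.
- **Robot:** The gripper hangs free above the stop, with no load on the wrist.

**What disagreed:** The automatic tray fit failed in two frames where the arm's shadow joined the tray's outline. I judged those pictures by eye instead. No grip slackening or tray knock was seen.

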